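# Refit the sprung roller of a bottle-roller mixer

### The arm

A 7-joint arm with a two-finger parallel gripper is mounted at the origin on the work surface. World frame = base frame: x ahead of the robot, y to its left, z up, the work surface at z = 0. Lengths are in mm, angles in rad, forces in N, time in s.
With the tool pointing down it reaches from about 350 to 900 mm from the base axis. Payload 19.9 kg.
Tool frame: the origin (TCP) lies at the very end of the fingers, on their centre line; the grasp point (between the pads) lies 19 mm behind it; z points along the fingers, y is the line along which they close (so a half turn about z gives the same grasp; the last joint's range is limited). The gripper opens to 85 mm and grips with 20 to 120 N. Pads are 22 mm wide; open, the fingers measure 114 mm over their backs; the gripper's body (76 mm by 85 mm) begins 54 mm behind the grasp point. The pads swing forward as they close: fully open they stand 13 mm farther back than shut.
Start: joints at [-1.244, 0.417, -0.01, 1.614, 0.005, 1.111, -0.053], TCP at [225.299, 582.96, 231.26] pointing down, gripper open.
Joint ranges: [-2.81, 2.81], [-0.39, 2.02], [-1.27, 1.25], [0.06, 2.57], [-1.19, 4.33], [0.19, 2], [-2.82, 2.82]. Speed limits (rad/s): [1.89, 1.89, 2.39, 2.39, 3.01, 3.01, 3.01].

### API

Orientations are given as a 3x3 rotation matrix whose columns are the frame's x, y, z axes.
In Python, from plant import manip, imaging gives the robot as it stands.
- The arm moves only by the tool play_rows, never from a script. Its argument "deltas" is a list of rows, each an object of numbers: "tx", "ty", "tz": the shift along the tool's x, y, z in m; "rx", "ry", "rz": the turn, a rotation vector about the tool's x, y, z in rad; "claw": the closure, from 0 (fully open) to 1 (shut). In form: [{"tx": .., "ty": .., "tz": .., "rx": .., "ry": .., "rz": .., "claw": ..}, ...]. A call has 1 to 10 rows; each row shifts and turns the commanded pose from where the row before left it, along the tool's axes as they then stand; what a row does not reach is not made up. A row lasts 1/12 s, in which the tool goes at most 41.7 mm and 7.16 degrees, less where a joint would pass 70% of its speed; a pose out of reach is approached as far as the arm can. A call is refused whole if a number of a shift passes 0.0417 or a number of a turn 0.125, either way. A call with a gripper value outside its range is refused whole. The fingers move at their own pace and stop on an object; "grip_force" is the grip in N (left out, the last holds). Time passes only in rows, so rows that do not move let the fingers close. It gives the time, the measured TCP pose, the force, the opening and the grip force at its end, in the units of the state.
- manip.get_state(): the state, without advancing time (a new reading comes with each control period).
- imaging.capture(name): name is "scene" or "top"; returns the picture (420x560x3 uint8, red, green, blue); there is no depth.
- imaging.camera_model(name): a dict with "K" (3x3 intrinsics, pixels), "k1" (the pictures are not rectified: a ray, as slopes to the right and down, at radius r is drawn at 1 + k1 r^2 times it, then the intrinsics apply), "R" (3x3) and "t" (3): a world point X has camera coordinates R X + t. Camera axes: x right, y down, z forward; pixel columns grow to the right and rows downward; lengths in mm; the calibration is good to about 2 mm. A picture is of the moment at which its call begins. camera_model takes no time and is no camera call.
- manip.close_job(): hands the job in; it is judged then, once.
The state is a dict: "clock": time; "qpos": joint angles; "dq": joint speeds; "tau": joint torques, N m; "tcp_pos": TCP position; "eef_rot": TCP orientation; "contact_force": force on the tool from outside, world axes, zero at the start; "moment": the same for the moment, N m; "grip_width": finger opening in mm; "finger_force": force on a finger pad.
Only numpy, scipy, OpenCV 4.12 (cv2) and the standard library are available. Lean on these libraries where they do the work, as an engineer would, in place of code of your own. Each camera call takes 0.05 s, during which the arm holds its last target. There are 200 camera calls.

### The job

Put the spare roller back into the empty front place of the bottle-roller mixer: sprung brass pin towards the drive housing, press the spring in gently to get the roller down between the two side walls, and ease it back out so that both end pins sit fully in their recesses. Only then push the red lock lever on the housing all the way over to the far side. Be gentle: the spring needs only about 10 N, so never drive it solid against its stop, nor force the roller against the mixer, and leave the other things on the bench where they are.

Things in the scene. Friction and masses are not known exactly. Their poses are not given: they have to be found in the camera images.
- mixer: Bottle-roller mixer, fixed. Origin: centre under the carriage's middle place, at bench height; y runs along the rollers to the white drive housing (fixed, 130 mm tall, from y = 93 mm on), x away from the robot, z up. Grey base. On it a carriage: two walls facing each other 140.5 mm apart, with a black 28 mm roller already fitted at x = 34, z = 62 mm. The readings do not tell where the carriage is clamped.
- place_mid (a point): Fixed to the mixer at (-34, 0, 62) mm, axes as the mixer's: the middle of the empty front place if the carriage stood mid-slot. The carriage is clamped up to 12 mm from there, either way along y (unknown). Its wall faces are 70.25 mm each side of its middle. Low wall at -y: 12 mm thick, top 76 mm above the bench. Tall wall at +y, next to the drive housing: flat, 10 mm thick, top 130 mm.
- lock_tip (a point): Centre of the lever's 26 mm ball tip, 60 mm from its pivot. The pivot lies at (15, 131, 152) mm in the mixer frame; the lever swings in the mixer's x-z plane.
- lock (a joint): Red lock lever on top of the drive housing, turned by about 1 N at its tip, stays where left. 0 to 0.15 rad at the start (leaning 0.5 rad towards the mixer's -x side at 0); grows as it swings towards the mixer's +x; 1.0 rad is fully over (leaning 0.5 rad to +x).
- roller_mid (a point): Centre of the spare roller, on its axis: black rubber cylinder 28 mm diameter, 130 mm long, about 0.24 kg, with a yellow band near its sprung end. Its y axis runs along the roller towards the sprung brass pin. At the start it lies level in the blue rest, axis 48 mm above the bench.
- fixed_tip (a point): Tip of the fixed steel pin, 8 mm diameter with tapered tip, that stands 6 mm out of the roller's -y end (71 mm from the roller's centre). Its recess, in the low wall, is round, 10.5 mm wide plus a 1.5 mm chamfer, 8 mm deep, centred at mixer x = -34, z = 62 mm.
- sprung_tip (a point): Tip of the sprung brass pin, 8 mm diameter with tapered tip, at the roller's +y end: 17.5 mm out of the end face (82.5 mm from the roller's centre) when free. Its recess, in the tall wall, is round, 10.5 mm wide plus a 1.5 mm chamfer, 6 mm deep, centred at mixer x = -34, z = 62 mm.
- pin (a joint): How far the brass pin is pushed in, in m: 0 = free (17.5 mm out), 0.0165 = solid (1 mm out). The spring pushes with 3 N at 0, plus 0.5 N per mm (9.5 N at 0.013, 11.2 N at the stop). Held level, with the brass pin against the flat tall wall, the steel pin clears the low wall when this is 0.013 or more; seated it reads about 0.001.
- rest: Blue rest holding the spare roller, fixed. Origin: centre of its underside; y along the roller. Two notched supports 10 mm thick at y = -45 and +45 mm, 50 mm wide in x, tops 44 mm high; base 70 x 110 mm, 8 mm high; free space around the roller's middle.
- jar_white: Bystander: white jar, 42 mm diameter, 60 mm tall; origin at the centre of its underside.
- tub_red: Bystander: white tub with red cap, 42 mm diameter, 50 mm tall; origin at the centre of its underside.
- amber_a: Bystander: amber bottle, 66 mm diameter, 130 mm tall; origin at the centre of its underside.
- amber_b: Bystander: amber bottle with red cap, 52 mm diameter, 100 mm tall; origin at the centre of its underside.
- mortar: Bystander: white mortar bowl, 120 mm across, 75 mm tall; origin at the centre of its underside.
- carton: Bystander: small white carton 50 x 80 x 35 mm; origin at the centre of its underside.
- spatula: Bystander: spatula, 180 mm long, lying on the bench.
Mind the look-alikes: they are no part of the job. What is shaped like the part that bears roller_mid but orange, turquoise or white is not meant.

How it is judged:
By the outcome, as a careful person would: the job done as asked, in the order asked, and still so for the second after the job is handed in, with the robot touching nothing.
It also fails if it takes over 64 s, if anything falls off the work surface, if the arm or the gripper's body presses on something with over 40 N, if the wrist force passes 120 N, or if a joint passes its speed limit or range.

## Working session

There is one attempt and no reset: what is moved stays moved. The work goes in short steps, Python scripts to look and compute and a tool call to move; the robot and the scene stay as the last step left them, time stands still between calls to the robot, and variables do not carry over. Pictures are saved under pics/ and viewed, at most 12 in all, crops included, and the job is handed in when it is done.

Besides the shell and the picture viewer there is one more tool, called by a JSON object that holds its "op" and its "data". play_rows: Moves the arm, as the interface text tells. Its arguments: {"type":"object","properties":{"deltas":{"type":"array","items":{"type":"object","properties":{"tx":{"type":"number"},"ty":{"type":"number"},"tz":{"type":"number"},"rx":{"type":"number"},"ry":{"type":"number"},"rz":{"type":"number"},"claw":{"type":"number"}}}},"grip_force":{"type":"number"}},"required":["deltas"]}

```bash
mkdir -p pics
cat > h.py <<'E'
import numpy as np, cv2
from plant import manip, imaging
def cam(n):
    m=imaging.camera_model(n); return [np.array(m[k],float) if k!='k1' else m[k] for k in('K','k1','R','t')]
def proj(n,X):
    K,k1,R,t=cam(n); c=R@np.array(X,float)+t; s=c[:2]/c[2]; s=s*(1+k1*(s@s)); return (K@[*s,1])[:2]
def ray(n,uv):
    K,k1,R,t=cam(n); d=(np.linalg.inv(K)@[uv[0],uv[1],1])[:2]; s=d.copy()
    for _ in range(20): s=d/(1+k1*(s@s))
    v=R.T@np.array([*s,1]); return -R.T@t, v/np.linalg.norm(v)
def onz(n,uv,z):
    o,v=ray(n,uv); return o+v*(z-o[2])/v[2]
def tri(n1,a,n2,b):
    o1,v1=ray(n1,a);o2,v2=ray(n2,b)
    s=np.linalg.lstsq(np.c_[v1,-v2],o2-o1,rcond=None)[0]
    p,q=o1+s[0]*v1,o2+s[1]*v2; return (p+q)/2,np.linalg.norm(p-q)
def snap(n,f):
    im=imaging.capture(n)[:,:,::-1].copy(); cv2.imwrite('pics/'+f,im); return im
E
python3 - <<'E'
from h import *
np.set_printoptions(precision=3,suppress=True)
for n in('scene','top'):
    im=snap(n,n+'0.png'); K,k1,R,t=cam(n); print(n,K[0,0],K[0,2],K[1,2],k1,'pos',-R.T@t,'fwd',R[2],'right',R[0])
    cv2.imwrite('pics/'+n+'0x.png',cv2.resize(im,(800,600)))
s=manip.get_state();print(s)
E
```

```text
scene 445.2543419865687 281.0291335637719 213.58321916466346 0.026251010225062998 pos [1178.182 -446.439 1031.761] fwd [-0.575  0.235 -0.784] right [ 0.38   0.925 -0.002]
top 470.7870691865487 281.7360360347052 207.1905463207133 -0.13504288442145687 pos [ 325.334 -170.095 1396.504] fwd [ 0.157 -0.003 -0.988] right [-0.022 -1.    -0.   ]
{'clock': 0.1, 'qpos': array([-1.244,  0.418, -0.01 ,  1.614,  0.005,  1.111, -0.053]), 'dq': array([ 0.   , -0.002,  0.002, -0.   ,  0.001,  0.   ,  0.001]), 'tau': array([  0.002, -86.583,   0.681, -43.564,   0.019,   0.005,  -0.   ]), 'tcp_pos': array([225.195, 582.698, 230.742]), 'eef_rot': array([[-0.933,  0.36 , -0.   ],
       [ 0.36 ,  0.933, -0.001],
       [-0.   , -0.001, -1.   ]]), 'contact_force': array([ 0.295, -0.49 , -0.127]), 'moment': array([-0.011, -0.016, -0.019]), 'finger_force': 0.0, 'grip_width': 85.4837008537874}
```

View pics/scene0x.png

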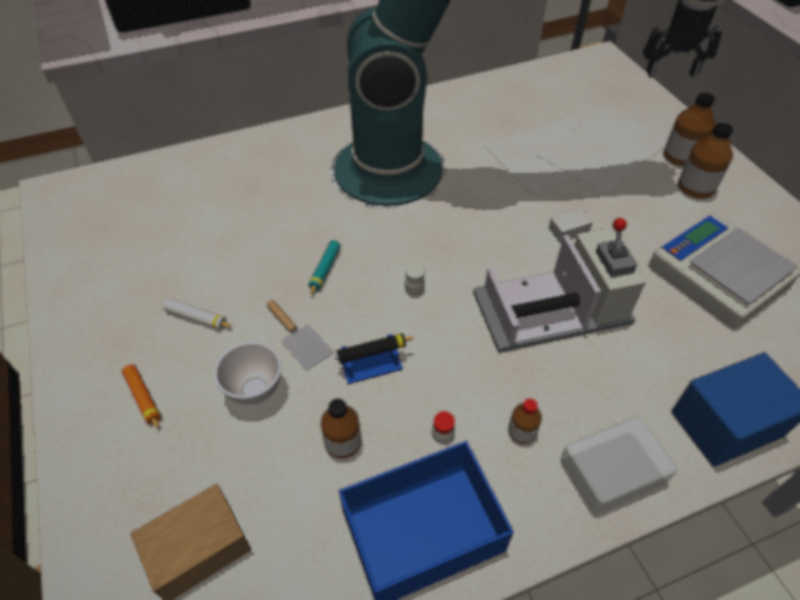

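View pics/top0x.png

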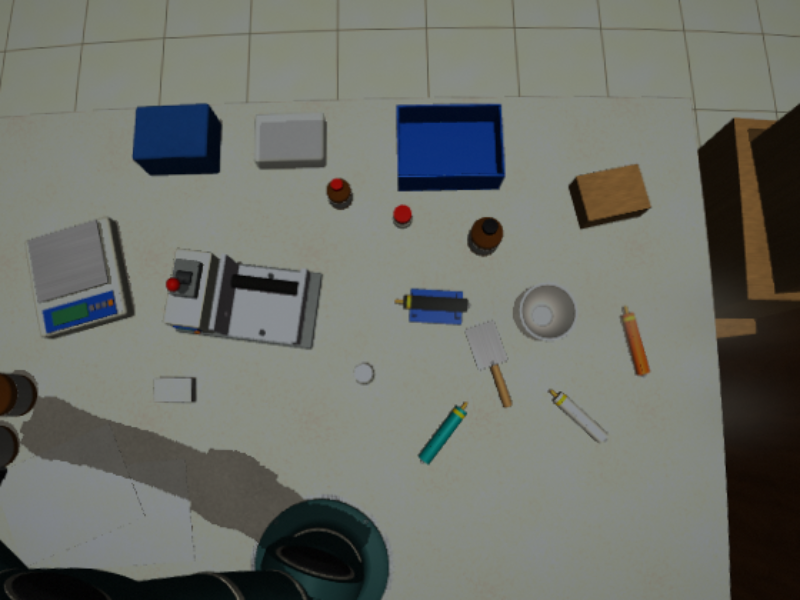

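Run:
```python
from h import *
T=cv2.imread('pics/top0.png');S=cv2.imread('pics/scene0.png')
def c(im,x,y,w,h,sc): return cv2.resize(im[y:y+h,x:x+w],None,fx=sc,fy=sc,interpolation=cv2.INTER_CUBIC)
out=np.zeros((600,800,3),np.uint8)
out[:300,:400]=np.clip(c(T,100,163,133,100,3)[:300,:399].repeat(1,0),0,255) if 0 else cv2.resize(T[165:255,110:230],(400,300),interpolation=cv2.INTER_CUBIC)
out[:300,400:]=cv2.resize(S[145:250,325:465],(400,300),interpolation=cv2.INTER_CUBIC)
out[300:,:400]=cv2.resize(T[195:235,270:330],(400,300),interpolation=cv2.INTER_CUBIC)  # 6.67x,7.5y
out[300:,400:]=cv2.resize(S[225:270,230:290],(400,300),interpolation=cv2.INTER_CUBIC)
cv2.imwrite('pics/comp.png',out)
for n,im,(x0,y0,x1,y1),nm in(('top',T,(270,195,335,235),'spare'),('scene',S,(230,225,295,265),'spare'),('top',T,(155,185,215,215),'fit'),('scene',S,(350,195,412,225),'fit')):
    sub=im[y0:y1,x0:x1].astype(int); m=(sub.max(2)<48).astype(np.uint8)
    k,l,st,ce=cv2.connectedComponentsWithStats(m); i=1+np.argmax(st[1:,4]); ys,xs=np.where(l==i)
    P=np.c_[xs+x0,ys+y0].astype(np.float32); r=cv2.minAreaRect(P); d=P-P.mean(0); u=np.linalg.svd(d,full_matrices=False)[2][0]
    s=d@u; print(n,nm,st[i],P.mean(0),'dir',u,'ends',P.mean(0)+u*s.min(),P.mean(0)+u*s.max(),r)
for n,im in(('top',T),('scene',S)):
  h=cv2.cvtColor(im,cv2.COLOR_BGR2HSV)
  m=cv2.inRange(h,(20,120,100),(35,255,255)); k,l,st,ce=cv2.connectedComponentsWithStats(m); print(n,'yellow',[(a.tolist(),b.round(1)) for a,b in zip(st[1:],ce[1:]) if a[4]>4])
  m=cv2.inRange(h,(0,150,90),(8,255,255))|cv2.inRange(h,(172,150,90),(180,255,255)); k,l,st,ce=cv2.connectedComponentsWithStats(m); print(n,'red',[(a.tolist(),b.round(1)) for a,b in zip(st[1:],ce[1:]) if a[4]>8])
```

```text
top spare [ 18  12  39  11 344] [306.90698 212.11337] dir [0.99824077 0.05929091] ends [287.76382 210.97636] [326.1629  213.25708] ((306.9603576660156, 212.1741485595703), (38.46292495727539, 8.808302879333496), 3.3664605617523193)
scene spare [  7  11  41  18 350] [257.03714 244.5057 ] dir [-0.9678412   0.25156182] ends [276.83368 239.36017] [237.38008 249.61497] ((257.1216735839844, 244.5707550048828), (8.956239700317383, 40.772212982177734), 75.17352294921875)
top fit [  0   0  54  30 669] [175.73991 198.97011] dir [0.9995191  0.03100949] ends [155.02087 198.32732] [207.9389  199.96907] ((181.5, 199.5), (53.0, 29.0), 0.0)
scene fit [ 10  10  46  17 365] [383.5644  213.07123] dir [-0.9793582   0.20213231] ends [405.12808 208.62064] [360.383  217.8557] ((382.63092041015625, 212.7416534423828), (9.55819320678711, 45.70553970336914), 79.99201965332031)
top yellow [([285, 207, 2, 9, 18], array([285.5, 211. ])), ([277, 210, 5, 2, 10], array([279. , 210.5])), ([437, 215, 2, 4, 5], array([437.8, 216.2])), ([436, 221, 9, 4, 23], array([440.1, 222.6])), ([386, 273, 4, 4, 8], array([387.1, 274.8])), ([389, 276, 8, 8, 25], array([392.8, 279.5])), ([323, 282, 4, 5, 9], array([324.7, 284.1])), ([318, 287, 7, 6, 17], array([321.1, 289.4]))]
top red [([231, 125, 9, 8, 53], array([235.3, 128.2])), ([276, 144, 12, 12, 118], array([281.4, 149.3])), ([117, 195, 7, 8, 51], array([120. , 198.6]))]
scene yellow [([218, 195, 7, 3, 11], array([221.7, 195.6])), ([218, 201, 3, 3, 7], array([218.7, 201.9])), ([149, 221, 4, 8, 14], array([150.1, 224.7])), ([156, 225, 4, 3, 5], array([157.2, 226.2])), ([277, 234, 5, 9, 29], array([279.5, 237.7])), ([100, 286, 10, 6, 31], array([104.1, 288. ]))]
scene red [([430, 153, 8, 7, 47], array([433.6, 156.1])), ([366, 280, 10, 8, 66], array([370.7, 283.6])), ([304, 288, 14, 14, 154], array([310.4, 295. ]))]
```

View pics/comp.png

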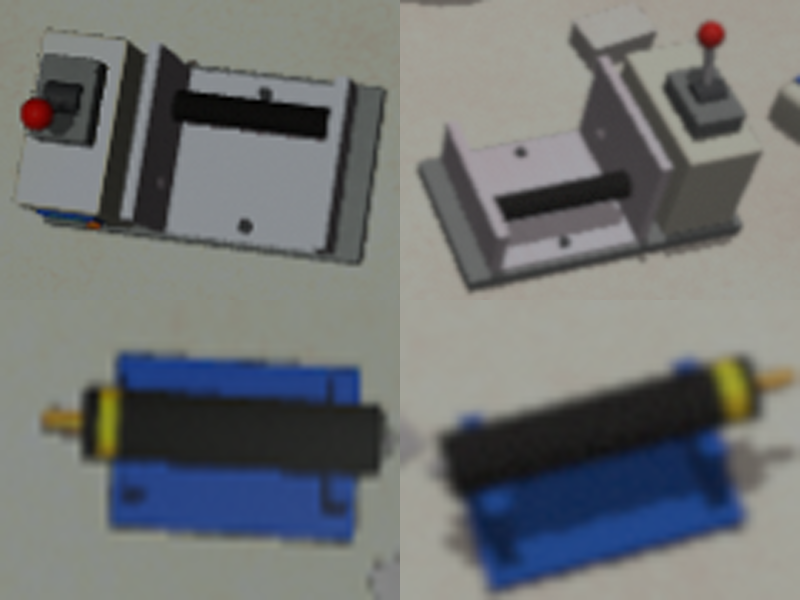

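```bash
cat > meas.py <<'E'
from h import *
np.set_printoptions(precision=3,suppress=True)
def cl(im,p,q,half=9,thr=None):
    # centreline of a dark bar between pixels p,q: dark-weighted centroid across
    p,q=np.array(p,float),np.array(q,float);L=np.linalg.norm(q-p);u=(q-p)/L;v=np.array([-u[1],u[0]])
    a=np.arange(0,L,.5);b=np.arange(-half,half+.01,.25)
    X=p[0]+a[:,None]*u[0]+b*v[0];Y=p[1]+a[:,None]*u[1]+b*v[1]
    g=cv2.remap(cv2.cvtColor(im,cv2.COLOR_BGR2GRAY).astype(np.float32),X.astype(np.float32),Y.astype(np.float32),cv2.INTER_LINEAR)
    m=g<(thr or 60); c=[]; w=[]
    for i in range(len(a)):
        k=np.where(m[i])[0]
        if len(k): c.append((a[i],b[k[0]]/2+b[k[-1]]/2)); w.append(b[k[-1]]-b[k[0]])
    c=np.array(c); f=np.polyfit(c[:,0],c[:,1],1); r=c[:,1]-np.polyval(f,c[:,0])
    P=lambda s:p+u*s+v*np.polyval(f,s)
    return P(0),P(L),np.median(w),r.std()
def axis(tp,tq,sp,sq):
    def plane(n,a,b):
        o,v=ray(n,a);_,w=ray(n,b);N=np.cross(v,w);return N/np.linalg.norm(N),o
    N1,o1=plane('top',tp,tq);N2,o2=plane('scene',sp,sq)
    d=np.cross(N1,N2);d/=np.linalg.norm(d); d*=np.sign(d[1])
    p=np.linalg.lstsq(np.array([N1,N2,d]),np.array([N1@o1,N2@o2,0]),rcond=None)[0]; return p,d
def near(n,uv,p,d):
    o,v=ray(n,uv);s=np.linalg.lstsq(np.c_[v,-d],p-o,rcond=None)[0];return p+s[1]*d
E
python3 - <<'E'
from meas import *
T=cv2.imread('pics/top0.png');S=cv2.imread('pics/scene0.png')
for nm,t,s,te,se in(('spare',((289,211.2),(324,213.2)),((241,248.6),(272,240.7)),((282.3,210.7),(327.5,213.5)),((236.8,249.7),(283,237.3))),
            ('fit',((166,196.5),(206,201)),((363,217.5),(400,209.5)),((162.5,196),(208.5,201.5)),((360,218),(405,208.3)))):
    a=cl(T,*t);b=cl(S,*s);print(nm,a,b)
    p,d=axis(a[0],a[1],b[0],b[1]);print(' dir',d,'yaw',np.arctan2(-d[0],d[1]),)
    for n,E in(('top',te),('scene',se)): print(n,[near(n,e,p,d) for e in E])
tt=tri('top',(120,198.6),'scene',(433.6,156.1));print('ball',tt)
# recess front in tall wall
print('recess',tri('top',(110+160*.3,165+183*.3),'scene',(325+600*.35,145+132*.35)))
E
```

```text
spare (array([289.012, 210.995]), array([323.983, 213.497]), np.float64(11.5), np.float64(0.652781461048105)) (array([241.553, 250.772]), array([272.566, 242.92 ]), np.float64(13.5), np.float64(0.11282571506859868))
 dir [0.094 0.996 0.002] yaw -0.0936660637903496
top [array([ 532.061, -176.049,   31.37 ]), array([ 519.635, -308.332,   31.107])]
scene [array([ 519.97 , -304.764,   31.114]), array([ 532.16 , -174.998,   31.372])]
fit (array([165.993, 196.565]), array([205.953, 201.415]), np.float64(9.0), np.float64(0.3571628586658762)) (array([363.016, 217.572]), array([400.012, 209.556]), np.float64(8.25), np.float64(0.21210870143620308))
 dir [0.141 0.99  0.016] yaw -0.1410214905541367
top [array([578.093, 172.717,  56.871]), array([558.915,  37.625,  54.75 ])]
scene [array([559.653,  42.823,  54.831]), array([578.445, 175.194,  56.91 ])]
ball (array([545.705, 246.968, 204.729]), np.float64(2.560999870629467))
recess (array([625.027, 275.928, 173.907]), np.float64(347.52021790393263))
```

```bash
sed -i 's/cv2.cvtColor(im,cv2.COLOR_BGR2GRAY)/im.max(2)/' meas.py
python3 - <<'E'
from meas import *
T=cv2.imread('pics/top0.png');S=cv2.imread('pics/scene0.png')
for thr in(50,65,80):
  for nm,t,s,te,se in(('spare',((289,211.2),(324,213.2)),((241,248.6),(272,240.7)),((282.3,210.7),(327.5,213.5)),((236.8,249.7),(283,237.3))),
            ('fit',((168,196.7),(205,201)),((365,216.5),(400,209.5)),((162.5,196),(208.5,201.5)),((360,218),(405,208.3)))):
    a=cl(T,*t,7,thr);b=cl(S,*s,7,thr);print(thr,nm,a[2:],b[2:])
    p,d=axis(a[0],a[1],b[0],b[1]);print(' dir',d,'yaw',np.arctan2(-d[0],d[1]),)
    for n,E in(('top',te),('scene',se)): print(n,[near(n,e,p,d) for e in E])
print('recess',tri('top',(110+160*.3,165+183*.3),'scene',(395,145+132*.35)))
for n,im,R in(('top',T,(168+9,190,168+13,208)),('scene',S,(383,200,385,224))):
  print(n,im[R[1]:R[3],R[0]].max(1))
E
```

```text
50 spare (np.float64(8.25), np.float64(0.14247151019371818)) (np.float64(8.25), np.float64(0.09625526082479725))
 dir [ 0.083  0.996 -0.009] yaw -0.08348098962230742
top [array([ 530.359, -175.972,   39.79 ]), array([ 519.358, -307.446,   41.013])]
scene [array([ 519.541, -305.259,   40.993]), array([ 530.367, -175.885,   39.789])]
50 fit (np.float64(8.75), np.float64(0.34037872353981896)) (np.float64(7.5), np.float64(0.1569993011370454))
 dir [0.142 0.99  0.015] yaw -0.14213421390194134
top [array([578.224, 172.741,  56.737]), array([558.889,  37.63 ,  54.742])]
scene [array([559.634,  42.832,  54.818]), array([578.575, 175.194,  56.773])]
65 spare (np.float64(9.0), np.float64(0.12253002559044943)) (np.float64(9.25), np.float64(0.11026396348172755))
 dir [ 0.085  0.996 -0.018] yaw -0.08489673280051122
top [array([ 530.382, -175.964,   38.638]), array([ 519.194, -307.426,   41.056])]
scene [array([ 519.38 , -305.239,   41.016]), array([ 530.401, -175.737,   38.634])]
65 fit (np.float64(9.25), np.float64(0.3386686954843783)) (np.float64(8.5), np.float64(0.2678586657363095))
 dir [0.14
[... 401 characters left out ...]
), array([ 518.977, -307.479,   40.222])]
scene [array([ 519.183, -305.169,   40.158]), array([ 530.738, -175.54 ,   36.584])]
80 fit (np.float64(9.5), np.float64(0.3679779910277627)) (np.float64(9.25), np.float64(0.36304512553431645))
 dir [0.138 0.99  0.032] yaw -0.1388500150025368
top [array([577.838, 172.493,  57.781]), array([559.022,  37.846,  53.416])]
scene [array([559.765,  43.164,  53.588]), array([578.179, 174.928,  57.86 ])]
recess (array([509.008, 185.831,  52.715]), np.float64(0.15192676863441934))
top [145 145 138  92  10  11  12  13  14  14  12  10  22  83 146 146 145 146]
scene [163 163 164 164 165 165 164 154 108  57  36  32  33  26  26  28  25  38
  72  99 105 107 107 107]
```

{"op": "play_rows", "data": {"deltas": [{"rz": 0.124},{"rz": 0.124},{"rz": 0.124},{"rz": 0.124},{"rz": 0.124},{"rz": 0.124},{"rz": 0.124},{"rz": 0.124},{"rz": 0.124},{"rz": 0.124}]}}

```text
validation failed for argument at $.de...
```

{"op": "play_rows", "data": {"deltas": [{"rz": 0.048},{"tx": -0.033,"ty": 0.0153},{"tx": -0.033,"ty": 0.0153},{"tx": -0.033,"ty": 0.0153},{"tx": -0.033,"ty": 0.0153},{"tx": -0.033,"ty": 0.0153},{"tx": -0.033,"ty": 0.0153},{"tx": -0.033,"ty": 0.0153},{"tx": -0.033,"ty": 0.0153},{"tx": -0.033,"ty": 0.0153}]}}

```text
validation failed for argument at $.de...
```

{"op": "play_rows", "data": {"deltas": [{"tx": -0.033,"ty": 0.0153},{"tx": -0.033,"ty": 0.0153},{"tx": -0.033,"ty": 0.0153},{"tx": -0.033,"ty": 0.0153},{"tx": -0.033,"ty": 0.0153},{"tx": -0.033,"ty": 0.0153},{"tx": -0.033,"ty": 0.0153},{"tx": -0.033,"ty": 0.0153},{"tx": -0.033,"ty": 0.0153},{"tx": -0.033,"ty": 0.0153}]}}

```text
validation failed for argument at $.de...
```

{"op": "play_rows", "data": {"deltas": [{"tx": -0.033,"ty": 0.0153},{"tx": -0.033,"ty": 0.0153},{"tx": -0.033,"ty": 0.0153},{"tx": -0.033,"ty": 0.0153},{"tx": -0.033,"ty": 0.0153,"tz": 0.02},{"tz": 0.03},{"tz": 0.03},{}]}}

```text
validation failed for argument at $.de...
```

{"op": "play_rows", "data": {"deltas": [{"tx": 0,"ty": 0,"tz": 0,"rx": 0,"ry": 0,"rz": 0.124,"claw": 0},{"tx": 0,"ty": 0,"tz": 0,"rx": 0,"ry": 0,"rz": 0.124,"claw": 0},{"tx": 0,"ty": 0,"tz": 0,"rx": 0,"ry": 0,"rz": 0.124,"claw": 0},{"tx": 0,"ty": 0,"tz": 0,"rx": 0,"ry": 0,"rz": 0.124,"claw": 0},{"tx": 0,"ty": 0,"tz": 0,"rx": 0,"ry": 0,"rz": 0.124,"claw": 0},{"tx": 0,"ty": 0,"tz": 0,"rx": 0,"ry": 0,"rz": 0.124,"claw": 0},{"tx": 0,"ty": 0,"tz": 0,"rx": 0,"ry": 0,"rz": 0.124,"claw": 0},{"tx": 0,"ty": 0,"tz": 0,"rx": 0,"ry": 0,"rz": 0.124,"claw": 0},{"tx": 0,"ty": 0,"tz": 0,"rx": 0,"ry": 0,"rz": 0.124,"claw": 0},{"tx": 0,"ty": 0,"tz": 0,"rx": 0,"ry": 0,"rz": 0.124,"claw": 0}]}}

```text
clock: 0.93
tcp_pos: [225.2, 582.8, 230.9]
eef_rot: [[0.044, 0.999, -0.0], [0.999, -0.044, -0.001], [-0.001, -0.0, -1.0]]
contact_force: [0.2, 0.5, 0.5]
grip_width: 85.0
finger_force: 0.0
```

{"op": "play_rows", "data": {"deltas": [{"tx": 0,"ty": 0,"tz": 0,"rx": 0,"ry": 0,"rz": 0.042,"claw": 0},{"tx": -0.033,"ty": 0.0153,"tz": 0,"rx": 0,"ry": 0,"rz": 0,"claw": 0},{"tx": -0.033,"ty": 0.0153,"tz": 0,"rx": 0,"ry": 0,"rz": 0,"claw": 0},{"tx": -0.033,"ty": 0.0153,"tz": 0,"rx": 0,"ry": 0,"rz": 0,"claw": 0},{"tx": -0.033,"ty": 0.0153,"tz": 0,"rx": 0,"ry": 0,"rz": 0,"claw": 0},{"tx": -0.033,"ty": 0.0153,"tz": 0,"rx": 0,"ry": 0,"rz": 0,"claw": 0},{"tx": -0.033,"ty": 0.0153,"tz": 0,"rx": 0,"ry": 0,"rz": 0,"claw": 0},{"tx": -0.033,"ty": 0.0153,"tz": 0,"rx": 0,"ry": 0,"rz": 0,"claw": 0},{"tx": -0.033,"ty": 0.0153,"tz": 0,"rx": 0,"ry": 0,"rz": 0,"claw": 0},{"tx": -0.033,"ty": 0.0153,"tz": 0,"rx": 0,"ry": 0,"rz": 0,"claw": 0}]}}

```text
clock: 1.77
tcp_pos: [338.9, 274.1, 231.2]
eef_rot: [[0.08, 0.997, -0.0], [0.997, -0.08, 0.0], [-0.0, -0.0, -1.0]]
contact_force: [2.0, 0.2, -0.6]
grip_width: 85.3
finger_force: 0.0
```

{"op": "play_rows", "data": {"deltas": [{"tx": -0.033,"ty": 0.0153,"tz": 0,"rx": 0,"ry": 0,"rz": 0,"claw": 0},{"tx": -0.033,"ty": 0.0153,"tz": 0,"rx": 0,"ry": 0,"rz": 0,"claw": 0},{"tx": -0.033,"ty": 0.0153,"tz": 0,"rx": 0,"ry": 0,"rz": 0,"claw": 0},{"tx": -0.033,"ty": 0.0153,"tz": 0,"rx": 0,"ry": 0,"rz": 0,"claw": 0},{"tx": -0.033,"ty": 0.0153,"tz": 0,"rx": 0,"ry": 0,"rz": 0,"claw": 0},{"tx": -0.033,"ty": 0.0153,"tz": 0,"rx": 0,"ry": 0,"rz": 0,"claw": 0},{"tx": -0.033,"ty": 0.0153,"tz": 0,"rx": 0,"ry": 0,"rz": 0,"claw": 0},{"tx": -0.033,"ty": 0.0153,"tz": 0,"rx": 0,"ry": 0,"rz": 0,"claw": 0},{"tx": -0.033,"ty": 0.0153,"tz": 0,"rx": 0,"ry": 0,"rz": 0,"claw": 0},{"tx": -0.033,"ty": 0.0153,"tz": 0,"rx": 0,"ry": 0,"rz": 0,"claw": 0}]}}

```text
clock: 2.6
tcp_pos: [465.1, -67.0, 231.4]
eef_rot: [[0.079, 0.997, 0.0], [0.997, -0.079, 0.0], [0.0, 0.0, -1.0]]
contact_force: [1.4, 1.0, 0.5]
grip_width: 85.6
finger_force: 0.0
```

{"op": "play_rows", "data": {"deltas": [{"tx": -0.033,"ty": 0.0153,"tz": 0,"rx": 0,"ry": 0,"rz": 0,"claw": 0},{"tx": -0.033,"ty": 0.0153,"tz": 0,"rx": 0,"ry": 0,"rz": 0,"claw": 0},{"tx": -0.033,"ty": 0.0153,"tz": 0,"rx": 0,"ry": 0,"rz": 0,"claw": 0},{"tx": -0.033,"ty": 0.0153,"tz": 0,"rx": 0,"ry": 0,"rz": 0,"claw": 0},{"tx": -0.033,"ty": 0.0153,"tz": 0.02,"rx": 0,"ry": 0,"rz": 0,"claw": 0.3},{"tx": 0,"ty": 0,"tz": 0.03,"rx": 0,"ry": 0,"rz": 0,"claw": 0.3},{"tx": 0,"ty": 0,"tz": 0.03,"rx": 0,"ry": 0,"rz": 0,"claw": 0.3},{"tx": 0,"ty": 0,"tz": 0,"rx": 0,"ry": 0,"rz": 0,"claw": 0.3}]}}

```text
clock: 3.27
tcp_pos: [525.5, -235.2, 146.3]
eef_rot: [[0.081, 0.997, -0.007], [0.997, -0.081, 0.002], [0.001, -0.007, -1.0]]
contact_force: [-1.2, 0.5, -1.6]
grip_width: 59.5
finger_force: 0.0
```

Run:
```python
from h import *
T=snap('top','t1.png');S=snap('scene','s1.png')
s=manip.get_state();print(s['tcp_pos'],s['eef_rot'][:,1],proj('top',s['tcp_pos']),proj('scene',s['tcp_pos']))
out=np.hstack([cv2.resize(T[160:260,250:350],(400,400),interpolation=2),cv2.resize(S[170:270,210:310],(400,400),interpolation=2)])
cv2.imwrite('pics/c1.png',out)
```

```text
[ 527.66094779 -235.81153484  151.44540027] [ 0.99678896 -0.08005434 -0.00175163] [304.68520809 204.95066229] [260.69240385 218.74670841]
```

View pics/c1.png

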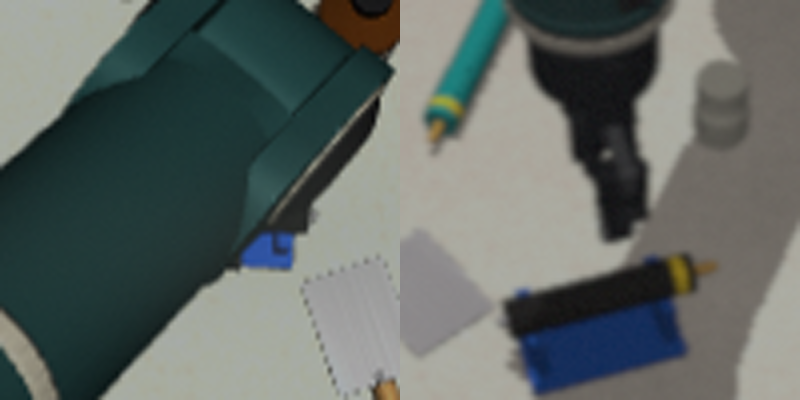

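{"op": "play_rows", "data": {"deltas": [{"tx": -0.005,"ty": -0.001,"tz": 0.03,"rx": 0,"ry": 0,"rz": 0.005,"claw": 0.3},{"tx": 0,"ty": 0,"tz": 0.03,"rx": 0,"ry": 0,"rz": 0,"claw": 0.3},{"tx": 0,"ty": 0,"tz": 0.025,"rx": 0,"ry": 0,"rz": 0,"claw": 0.3},{"tx": 0,"ty": 0,"tz": 0.02,"rx": 0,"ry": 0,"rz": 0,"claw": 0.3},{"tx": 0,"ty": 0,"tz": 0.013,"rx": 0,"ry": 0,"rz": 0,"claw": 0.3},{"tx": 0,"ty": 0,"tz": 0.006,"rx": 0,"ry": 0,"rz": 0,"claw": 0.3},{"tx": 0,"ty": 0,"tz": 0,"rx": 0,"ry": 0,"rz": 0,"claw": 0.45},{"tx": 0,"ty": 0,"tz": 0,"rx": 0,"ry": 0,"rz": 0,"claw": 0.5}], "grip_force": 20}}

```text
clock: 4.03
tcp_pos: [527.5, -241.0, 28.8]
eef_rot: [[0.085, 0.996, 0.002], [0.996, -0.085, -0.001], [-0.0, 0.002, -1.0]]
contact_force: [0.1, -0.5, 0.0]
grip_width: 42.6
finger_force: 0.0
```

{"op": "play_rows", "data": {"deltas": [{"tx": 0,"ty": 0,"tz": 0,"rx": 0,"ry": 0,"rz": 0,"claw": 0.54},{"tx": 0,"ty": 0,"tz": 0,"rx": 0,"ry": 0,"rz": 0,"claw": 0.57}]}}

```text
clock: 4.2
tcp_pos: [527.3, -240.9, 28.6]
eef_rot: [[0.085, 0.996, 0.002], [0.996, -0.085, -0.0], [-0.0, 0.002, -1.0]]
contact_force: [-0.0, 0.5, -0.4]
grip_width: 36.4
finger_force: 0.0
```

{"op": "play_rows", "data": {"deltas": [{"tx": 0,"ty": 0,"tz": 0,"rx": 0,"ry": 0,"rz": 0,"claw": 0.6},{"tx": 0,"ty": 0,"tz": 0,"rx": 0,"ry": 0,"rz": 0,"claw": 0.62}]}}

```text
clock: 4.37
tcp_pos: [526.9, -240.8, 27.8]
eef_rot: [[0.085, 0.996, 0.001], [0.996, -0.085, -0.0], [-0.0, 0.001, -1.0]]
contact_force: [-0.3, -0.3, -0.2]
grip_width: 32.8
finger_force: 0.0
```

{"op": "play_rows", "data": {"deltas": [{"tx": 0,"ty": 0,"tz": 0,"rx": 0,"ry": 0,"rz": 0,"claw": 0.65},{"tx": 0,"ty": 0,"tz": 0,"rx": 0,"ry": 0,"rz": 0,"claw": 0.67},{"tx": 0,"ty": 0,"tz": 0,"rx": 0,"ry": 0,"rz": 0,"claw": 0.7},{"tx": 0,"ty": 0,"tz": 0,"rx": 0,"ry": 0,"rz": 0,"claw": 0.7}], "grip_force": 25}}

```text
clock: 4.7
tcp_pos: [526.7, -240.8, 27.5]
eef_rot: [[0.085, 0.996, 0.0], [0.996, -0.085, -0.0], [-0.0, 0.0, -1.0]]
contact_force: [-1.7, 1.0, 5.1]
grip_width: 27.1
finger_force: 24.3
```

{"op": "play_rows", "data": {"deltas": [{"tx": 0,"ty": 0,"tz": 0,"rx": 0,"ry": 0,"rz": 0,"claw": 1},{"tx": 0,"ty": 0,"tz": 0,"rx": 0,"ry": 0,"rz": 0,"claw": 1},{"tx": 0,"ty": 0,"tz": 0,"rx": 0,"ry": 0,"rz": 0,"claw": 1},{"tx": 0,"ty": 0,"tz": 0,"rx": 0,"ry": 0,"rz": 0,"claw": 1}], "grip_force": 60}}

```text
clock: 5.03
tcp_pos: [526.7, -240.8, 27.6]
eef_rot: [[0.085, 0.996, 0.0], [0.996, -0.085, 0.0], [0.0, 0.0, -1.0]]
contact_force: [-1.7, 1.5, 6.7]
grip_width: 26.6
finger_force: 58.4
```

{"op": "play_rows", "data": {"deltas": [{"tx": 0,"ty": 0,"tz": -0.01,"rx": 0,"ry": 0,"rz": 0,"claw": 1},{"tx": 0,"ty": 0,"tz": -0.02,"rx": 0,"ry": 0,"rz": 0,"claw": 1},{"tx": 0,"ty": 0,"tz": -0.02,"rx": 0,"ry": 0,"rz": 0,"claw": 1},{"tx": 0,"ty": 0,"tz": -0.02,"rx": 0,"ry": 0,"rz": 0.056,"claw": 1},{"tx": 0.0272,"ty": -0.0061,"tz": 0,"rx": 0,"ry": 0,"rz": 0,"claw": 1},{"tx": 0.0272,"ty": -0.0061,"tz": 0,"rx": 0,"ry": 0,"rz": 0,"claw": 1},{"tx": 0.0272,"ty": -0.0061,"tz": 0,"rx": 0,"ry": 0,"rz": 0,"claw": 1},{"tx": 0.0272,"ty": -0.0061,"tz": 0,"rx": 0,"ry": 0,"rz": 0,"claw": 1},{"tx": 0.0272,"ty": -0.0061,"tz": 0,"rx": 0,"ry": 0,"rz": 0,"claw": 1},{"tx": 0.0272,"ty": -0.0061,"tz": 0,"rx": 0,"ry": 0,"rz": 0,"claw": 1}]}}

```text
clock: 5.87
tcp_pos: [513.0, -72.7, 97.8]
eef_rot: [[0.141, 0.99, 0.0], [0.99, -0.141, 0.0], [0.0, 0.0, -1.0]]
contact_force: [1.4, -0.6, -2.4]
grip_width: 26.2
finger_force: 59.4
```

{"op": "play_rows", "data": {"deltas": [{"tx": 0.0272,"ty": -0.0061,"tz": 0,"rx": 0,"ry": 0,"rz": 0,"claw": 1},{"tx": 0.0272,"ty": -0.0061,"tz": 0,"rx": 0,"ry": 0,"rz": 0,"claw": 1},{"tx": 0.0272,"ty": -0.0061,"tz": 0,"rx": 0,"ry": 0,"rz": 0,"claw": 1},{"tx": 0.0272,"ty": -0.0061,"tz": 0,"rx": 0,"ry": 0,"rz": 0,"claw": 1},{"tx": 0.0272,"ty": -0.0061,"tz": 0,"rx": 0,"ry": 0,"rz": 0,"claw": 1},{"tx": 0.0272,"ty": -0.0061,"tz": 0,"rx": 0,"ry": 0,"rz": 0,"claw": 1},{"tx": 0,"ty": 0,"tz": 0,"rx": 0,"ry": 0,"rz": 0,"claw": 1},{"tx": 0,"ty": 0,"tz": 0,"rx": 0,"ry": 0,"rz": 0,"claw": 1}]}}

```text
clock: 6.53
tcp_pos: [499.8, 94.1, 97.6]
eef_rot: [[0.138, 0.99, -0.0], [0.99, -0.138, 0.0], [0.0, -0.0, -1.0]]
contact_force: [0.0, -1.0, -2.2]
grip_width: 26.0
finger_force: 59.4
```

Run:
```python
from h import *
np.set_printoptions(precision=3,suppress=True)
T=snap('top','t2.png');S=snap('scene','s2.png')
s=manip.get_state();print(s['clock'],s['tcp_pos'],s['eef_rot'],s['contact_force'],s['moment'],s['grip_width'])
out=np.hstack([cv2.resize(T[160:270,110:240],(400,338),interpolation=2),cv2.resize(S[130:240,320:450],(400,338),interpolation=2)])
cv2.imwrite('pics/c2.png',out)
# front recess centroids from first pictures
for n,f,c in(('top','top0.png',(158,220)),('scene','scene0.png',(395,191))):
    g=cv2.imread('pics/'+f).max(2)
    print(n);print(g[c[1]-6:c[1]+7,c[0]-6:c[0]+7])
```

```text
6.6333 [500.027  92.073  97.591] [[ 0.141  0.99   0.   ]
 [ 0.99  -0.141 -0.   ]
 [-0.     0.    -1.   ]] [ 0.338 -0.705 -2.79 ] [-0.067 -0.041  0.006] 26.50301044300123
top
[[ 84  35  36  37  36  36  38  37  36  38  62 128 145]
 [ 63  36  35  37  36  35  36  37  37  36  84 134 146]
 [ 52  36  36  36  37  37  37  38  38  37  97 138 145]
 [ 45  35  36  36  36  38  40  39  37  37 107 140 145]
 [ 36  37  37  36  36  48  51  43  37  40 121 145 144]
 [ 35  35  37  37  37  56  61  45  37  45 123 145 145]
 [ 35  36  36  36  36  53  58  45  38  58 125 146 145]
 [ 37  36  36  36  36  44  48  41  38  83 132 145 145]
 [ 36  36  36  38  36  37  38  37  38  95 136 146 145]
 [ 36  36  37  36  37  37  37  37  38 106 141 146 145]
 [ 34  36  36  37  38  37  38  36  44 119 145 146 145]
 [ 36  36  36  37  38  36  37  37  53 122 145 144 145]
 [ 37  37  37  38  37  38  37  38  62 124 144 145 144]]
scene
[[ 91  70  66  68  68  65  67  66  65  66  65  66  66]
 [ 84  68  68  68  67  66  67  66  67  67  65  66  66]
 [ 77  67  66  68  68  67  67  66  66  66  65  66  66]
 [ 72  68  67  67  68  68  67  66  66  68  66  67  68]
 [ 69  67  67  67  70  71  71  70  68  66  68  67  67]
 [ 68  67  67  68  74  85  85  77  70  67  67  67  67]
 [ 70  69  67  70  78  92  95  84  71  66  66  67  68]
 [ 79  69  69  68  72  84  91  83  70  67  66  67  66]
 [ 94  71  68  68  70  75  81  75  69  67  67  67  66]
 [112  80  69  68  69  68  70  69  67  69  66  68  68]
 [132  93  70  68  69  67  67  67  68  68  68  68  67]
 [145 112  79  69  67  68  68  67  68  67  69  67  67]
 [154 133  93  72  69  67  69  67  68  67  67  67  67]]
```

View pics/c2.png

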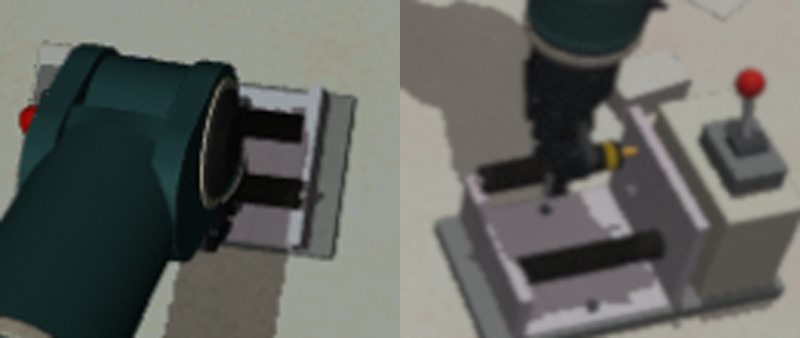

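{"op": "play_rows", "data": {"deltas": [{"tx": 0,"ty": 0,"tz": 0.01,"rx": 0,"ry": 0,"rz": 0,"claw": 1},{"tx": 0.003,"ty": 0,"tz": 0.007,"rx": 0,"ry": 0,"rz": 0,"claw": 1},{"tx": 0.003,"ty": 0,"tz": 0,"rx": 0,"ry": 0,"rz": 0,"claw": 1},{"tx": 0,"ty": 0,"tz": 0,"rx": 0,"ry": 0,"rz": 0,"claw": 1},{"tx": 0,"ty": 0,"tz": 0,"rx": 0,"ry": 0,"rz": 0,"claw": 1}]}}

```text
clock: 7.05
tcp_pos: [500.9, 98.5, 80.2]
eef_rot: [[0.141, 0.99, -0.0], [0.99, -0.141, -0.0], [-0.0, -0.0, -1.0]]
contact_force: [-0.0, 0.6, -1.7]
grip_width: 26.4
finger_force: 59.4
```

{"op": "play_rows", "data": {"deltas": [{"tx": 0.002,"ty": 0,"tz": 0,"rx": 0,"ry": 0,"rz": 0,"claw": 1},{"tx": 0,"ty": 0,"tz": 0,"rx": 0,"ry": 0,"rz": 0,"claw": 1},{"tx": 0,"ty": 0,"tz": 0,"rx": 0,"ry": 0,"rz": 0,"claw": 1}]}}

```text
clock: 7.3
tcp_pos: [501.3, 100.7, 80.5]
eef_rot: [[0.14, 0.99, 0.0], [0.99, -0.14, 0.0], [0.0, 0.0, -1.0]]
contact_force: [0.5, -0.6, -2.2]
grip_width: 26.6
finger_force: 59.4
```

{"op": "play_rows", "data": {"deltas": [{"tx": 0.002,"ty": 0,"tz": 0,"rx": 0,"ry": 0,"rz": 0,"claw": 1},{"tx": 0,"ty": 0,"tz": 0,"rx": 0,"ry": 0,"rz": 0,"claw": 1},{"tx": 0,"ty": 0,"tz": 0,"rx": 0,"ry": 0,"rz": 0,"claw": 1}]}}

```text
clock: 7.55
tcp_pos: [501.4, 102.3, 80.3]
eef_rot: [[0.141, 0.99, 0.0], [0.99, -0.141, -0.0], [-0.0, 0.0, -1.0]]
contact_force: [-0.7, -3.7, -1.8]
grip_width: 26.4
finger_force: 59.4
```

{"op": "play_rows", "data": {"deltas": [{"tx": 0.002,"ty": 0,"tz": 0,"rx": 0,"ry": 0,"rz": 0,"claw": 1},{"tx": 0,"ty": 0,"tz": 0,"rx": 0,"ry": 0,"rz": 0,"claw": 1},{"tx": 0,"ty": 0,"tz": 0,"rx": 0,"ry": 0,"rz": 0,"claw": 1}]}}

```text
clock: 7.8
tcp_pos: [501.7, 104.5, 80.3]
eef_rot: [[0.141, 0.99, 0.0], [0.99, -0.141, -0.0], [-0.0, 0.0, -1.0]]
contact_force: [-0.6, -4.6, -1.7]
grip_width: 26.4
finger_force: 59.4
```

{"op": "play_rows", "data": {"deltas": [{"tx": 0.002,"ty": 0,"tz": 0,"rx": 0,"ry": 0,"rz": 0,"claw": 1},{"tx": 0,"ty": 0,"tz": 0,"rx": 0,"ry": 0,"rz": 0,"claw": 1},{"tx": 0,"ty": 0,"tz": 0,"rx": 0,"ry": 0,"rz": 0,"claw": 1}]}}

```text
clock: 8.05
tcp_pos: [502.0, 106.3, 80.3]
eef_rot: [[0.141, 0.99, 0.0], [0.99, -0.141, -0.0], [-0.0, 0.0, -1.0]]
contact_force: [-0.2, -6.1, -2.2]
grip_width: 26.2
finger_force: 59.4
```

{"op": "play_rows", "data": {"deltas": [{"tx": 0.002,"ty": 0,"tz": 0,"rx": 0,"ry": 0,"rz": 0,"claw": 1},{"tx": 0.002,"ty": 0,"tz": 0,"rx": 0,"ry": 0,"rz": 0,"claw": 1},{"tx": 0,"ty": 0,"tz": 0,"rx": 0,"ry": 0,"rz": 0,"claw": 1},{"tx": 0,"ty": 0,"tz": 0,"rx": 0,"ry": 0,"rz": 0,"claw": 1}]}}

```text
clock: 8.38
tcp_pos: [502.5, 110.0, 80.2]
eef_rot: [[0.141, 0.99, -0.0], [0.99, -0.141, -0.001], [-0.001, -0.0, -1.0]]
contact_force: [-0.7, -6.9, -1.0]
grip_width: 26.5
finger_force: 59.4
```

{"op": "play_rows", "data": {"deltas": [{"tx": 0.002,"ty": 0,"tz": 0,"rx": 0,"ry": 0,"rz": 0,"claw": 1},{"tx": 0.001,"ty": 0,"tz": 0,"rx": 0,"ry": 0,"rz": 0,"claw": 1},{"tx": 0,"ty": 0,"tz": 0,"rx": 0,"ry": 0,"rz": 0,"claw": 1},{"tx": 0,"ty": 0,"tz": 0,"rx": 0,"ry": 0,"rz": 0,"claw": 1}]}}

```text
clock: 8.72
tcp_pos: [502.8, 112.7, 80.2]
eef_rot: [[0.141, 0.99, -0.0], [0.99, -0.141, -0.001], [-0.001, -0.0, -1.0]]
contact_force: [-0.8, -8.0, -0.8]
grip_width: 26.3
finger_force: 59.4
```

Run:
```python
from h import *
np.set_printoptions(precision=2,suppress=True)
F=[]
for i in range(4):
    S=imaging.capture('scene'); s=manip.get_state(); F.append(s['contact_force'])
print(s['clock'],s['tcp_pos'],np.array(F),np.mean(F,0),s['moment'])
S=S[:,:,::-1]; cv2.imwrite('pics/c3.png',cv2.resize(S[140:230,325:445],(800,600),interpolation=2))
```

```text
8.9167 [502.82 112.61  80.24] [[-1.31 -8.46 -1.22]
 [-1.13 -8.74 -1.34]
 [-0.53 -8.28 -1.63]
 [-1.23 -8.44 -2.02]] [-1.05 -8.48 -1.55] [-1.66  0.2  -0.02]
```

View pics/c3.png

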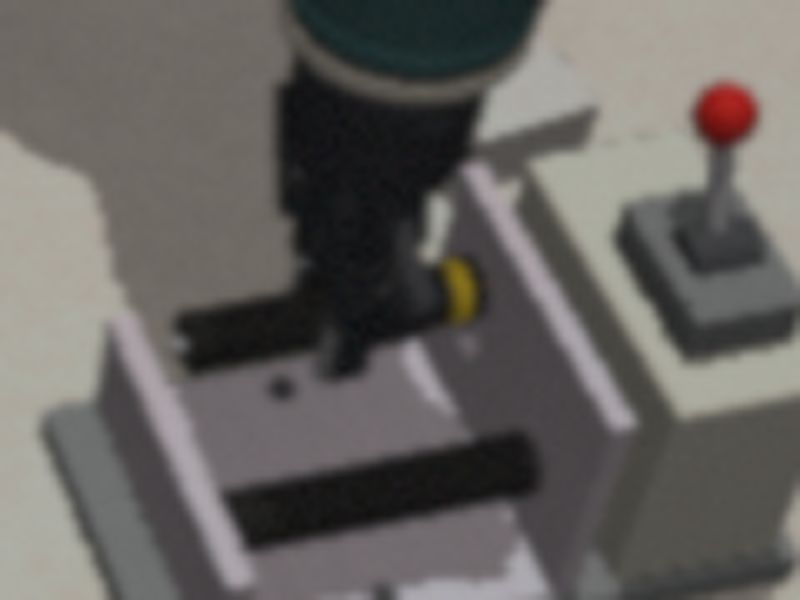

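{"op": "play_rows", "data": {"deltas": [{"tx": 0.002,"ty": 0,"tz": 0,"rx": 0,"ry": 0,"rz": 0,"claw": 1},{"tx": 0.0015,"ty": 0,"tz": 0,"rx": 0,"ry": 0,"rz": 0,"claw": 1},{"tx": 0,"ty": 0,"tz": 0,"rx": 0,"ry": 0,"rz": 0,"claw": 1},{"tx": 0,"ty": 0,"tz": 0,"rx": 0,"ry": 0,"rz": 0,"claw": 1}]}}

```text
clock: 9.25
tcp_pos: [503.3, 115.9, 80.2]
eef_rot: [[0.141, 0.99, -0.0], [0.99, -0.141, -0.001], [-0.001, -0.0, -1.0]]
contact_force: [-0.8, -9.7, -1.5]
grip_width: 26.3
finger_force: 59.4
```

{"op": "play_rows", "data": {"deltas": [{"tx": 0,"ty": 0,"tz": 0.005,"rx": 0,"ry": 0,"rz": 0,"claw": 1},{"tx": 0,"ty": 0,"tz": 0.006,"rx": 0,"ry": 0,"rz": 0,"claw": 1},{"tx": 0,"ty": 0,"tz": 0.005,"rx": 0,"ry": 0,"rz": 0,"claw": 1},{"tx": 0,"ty": 0,"tz": 0.002,"rx": 0,"ry": 0,"rz": 0,"claw": 1},{"tx": 0,"ty": 0,"tz": 0,"rx": 0,"ry": 0,"rz": 0,"claw": 1},{"tx": 0,"ty": 0,"tz": 0,"rx": 0,"ry": 0,"rz": 0,"claw": 1}]}}

```text
clock: 9.75
tcp_pos: [503.6, 115.8, 62.4]
eef_rot: [[0.142, 0.99, 0.0], [0.99, -0.142, -0.001], [-0.001, 0.0, -1.0]]
contact_force: [-2.2, -10.7, 3.8]
grip_width: 26.6
finger_force: 60.1
```

{"op": "play_rows", "data": {"deltas": [{"tx": 0,"ty": 0,"tz": 0.0025,"rx": 0,"ry": 0,"rz": 0,"claw": 1},{"tx": 0,"ty": 0,"tz": 0,"rx": 0,"ry": 0,"rz": 0,"claw": 1},{"tx": 0,"ty": 0,"tz": 0,"rx": 0,"ry": 0,"rz": 0,"claw": 1}]}}

```text
clock: 10.0
tcp_pos: [503.7, 115.9, 60.0]
eef_rot: [[0.142, 0.99, 0.001], [0.99, -0.142, -0.001], [-0.001, 0.001, -1.0]]
contact_force: [-1.8, -9.3, 3.4]
grip_width: 26.3
finger_force: 60.0
```

{"op": "play_rows", "data": {"deltas": [{"tx": 0,"ty": 0,"tz": 0.002,"rx": 0,"ry": 0,"rz": 0,"claw": 1},{"tx": 0,"ty": 0,"tz": 0,"rx": 0,"ry": 0,"rz": 0,"claw": 1},{"tx": 0,"ty": 0,"tz": 0,"rx": 0,"ry": 0,"rz": 0,"claw": 1}]}}

```text
clock: 10.25
tcp_pos: [503.8, 115.9, 58.1]
eef_rot: [[0.142, 0.99, 0.001], [0.99, -0.142, -0.001], [-0.001, 0.001, -1.0]]
contact_force: [-1.2, -10.8, 4.9]
grip_width: 26.6
finger_force: 60.1
```

{"op": "play_rows", "data": {"deltas": [{"tx": 0,"ty": 0,"tz": 0.0015,"rx": 0,"ry": 0,"rz": 0,"claw": 1},{"tx": 0,"ty": 0,"tz": 0,"rx": 0,"ry": 0,"rz": 0,"claw": 1},{"tx": 0,"ty": 0,"tz": 0,"rx": 0,"ry": 0,"rz": 0,"claw": 1}]}}

```text
clock: 10.5
tcp_pos: [503.8, 115.9, 56.6]
eef_rot: [[0.142, 0.99, 0.001], [0.99, -0.142, -0.001], [-0.001, 0.001, -1.0]]
contact_force: [-0.9, -10.5, 4.4]
grip_width: 26.2
finger_force: 60.1
```

{"op": "play_rows", "data": {"deltas": [{"tx": 0,"ty": -0.0005,"tz": 0.002,"rx": 0,"ry": 0,"rz": 0,"claw": 1},{"tx": 0,"ty": 0,"tz": 0.001,"rx": 0,"ry": 0,"rz": 0,"claw": 1},{"tx": 0,"ty": 0,"tz": 0,"rx": 0,"ry": 0,"rz": 0,"claw": 1}]}}

```text
clock: 10.75
tcp_pos: [503.4, 115.9, 53.5]
eef_rot: [[0.142, 0.99, 0.001], [0.99, -0.142, -0.001], [-0.001, 0.001, -1.0]]
contact_force: [-0.9, -11.0, 4.3]
grip_width: 26.3
finger_force: 60.1
```

{"op": "play_rows", "data": {"deltas": [{"tx": 0,"ty": 0,"tz": 0.002,"rx": 0,"ry": 0,"rz": 0,"claw": 1},{"tx": 0,"ty": 0,"tz": 0.002,"rx": 0,"ry": 0,"rz": 0,"claw": 1},{"tx": 0,"ty": 0,"tz": 0.001,"rx": 0,"ry": 0,"rz": 0,"claw": 1},{"tx": 0,"ty": 0,"tz": 0,"rx": 0,"ry": 0,"rz": 0,"claw": 1}]}}

```text
clock: 11.08
tcp_pos: [503.3, 116.0, 48.5]
eef_rot: [[0.142, 0.99, 0.001], [0.99, -0.142, -0.001], [-0.001, 0.001, -1.0]]
contact_force: [-0.8, -11.2, 4.7]
grip_width: 26.4
finger_force: 60.1
```

{"op": "play_rows", "data": {"deltas": [{"tx": 0,"ty": 0,"tz": 0.002,"rx": 0,"ry": 0,"rz": 0,"claw": 1},{"tx": 0,"ty": 0,"tz": 0.001,"rx": 0,"ry": 0,"rz": 0,"claw": 1},{"tx": 0,"ty": 0,"tz": 0,"rx": 0,"ry": 0,"rz": 0,"claw": 1},{"tx": 0,"ty": 0,"tz": 0,"rx": 0,"ry": 0,"rz": 0,"claw": 1}]}}

```text
clock: 11.42
tcp_pos: [503.2, 115.9, 45.5]
eef_rot: [[0.142, 0.99, 0.0], [0.99, -0.142, -0.001], [-0.001, 0.001, -1.0]]
contact_force: [-0.4, -10.8, 2.8]
grip_width: 26.4
finger_force: 60.0
```

{"op": "play_rows", "data": {"deltas": [{"tx": 0,"ty": 0,"tz": 0.001,"rx": 0,"ry": 0,"rz": 0,"claw": 1},{"tx": 0,"ty": 0,"tz": 0,"rx": 0,"ry": 0,"rz": 0,"claw": 1},{"tx": 0,"ty": 0,"tz": 0,"rx": 0,"ry": 0,"rz": 0,"claw": 1}]}}

```text
clock: 11.67
tcp_pos: [503.3, 116.0, 44.5]
eef_rot: [[0.142, 0.99, 0.001], [0.99, -0.142, -0.001], [-0.001, 0.001, -1.0]]
contact_force: [-1.0, -9.6, 4.4]
grip_width: 26.0
finger_force: 60.0
```

{"op": "play_rows", "data": {"deltas": [{"tx": 0,"ty": 0,"tz": 0.001,"rx": 0,"ry": 0,"rz": 0,"claw": 1},{"tx": 0,"ty": 0,"tz": 0,"rx": 0,"ry": 0,"rz": 0,"claw": 1},{"tx": 0,"ty": 0,"tz": 0,"rx": 0,"ry": 0,"rz": 0,"claw": 1}]}}

```text
clock: 11.92
tcp_pos: [503.3, 116.0, 43.6]
eef_rot: [[0.142, 0.99, 0.001], [0.99, -0.142, -0.001], [-0.001, 0.001, -1.0]]
contact_force: [-1.2, -10.1, 5.7]
grip_width: 26.4
finger_force: 60.1
```

{"op": "play_rows", "data": {"deltas": [{"tx": 0,"ty": 0,"tz": 0.001,"rx": 0,"ry": 0,"rz": 0,"claw": 1},{"tx": 0,"ty": 0,"tz": 0,"rx": 0,"ry": 0,"rz": 0,"claw": 1},{"tx": 0,"ty": 0,"tz": 0,"rx": 0,"ry": 0,"rz": 0,"claw": 1}]}}

```text
clock: 12.17
tcp_pos: [503.3, 116.0, 42.6]
eef_rot: [[0.142, 0.99, 0.001], [0.99, -0.142, -0.001], [-0.001, 0.001, -1.0]]
contact_force: [-1.0, -8.7, -2.5]
grip_width: 26.5
finger_force: 59.3
```

{"op": "play_rows", "data": {"deltas": [{"tx": 0,"ty": 0,"tz": 0.0007,"rx": 0,"ry": 0,"rz": 0,"claw": 1},{"tx": 0,"ty": 0,"tz": 0,"rx": 0,"ry": 0,"rz": 0,"claw": 1},{"tx": 0,"ty": 0,"tz": 0,"rx": 0,"ry": 0,"rz": 0,"claw": 1}]}}

```text
clock: 12.42
tcp_pos: [503.2, 116.3, 41.7]
eef_rot: [[0.141, 0.99, 0.0], [0.99, -0.141, -0.001], [-0.001, 0.0, -1.0]]
contact_force: [-0.1, -8.1, 0.2]
grip_width: 26.2
finger_force: 59.6
```

{"op": "play_rows", "data": {"deltas": [{"tx": -0.001,"ty": 0,"tz": -0.0003,"rx": 0,"ry": 0,"rz": 0,"claw": 1},{"tx": -0.0005,"ty": 0,"tz": 0,"rx": 0,"ry": 0,"rz": 0,"claw": 1},{"tx": 0,"ty": 0,"tz": 0,"rx": 0,"ry": 0,"rz": 0,"claw": 1},{"tx": 0,"ty": 0,"tz": 0,"rx": 0,"ry": 0,"rz": 0,"claw": 1}]}}

```text
clock: 12.75
tcp_pos: [503.0, 115.0, 42.0]
eef_rot: [[0.141, 0.99, 0.0], [0.99, -0.141, -0.0], [-0.0, 0.0, -1.0]]
contact_force: [-0.2, -7.4, 0.3]
grip_width: 26.3
finger_force: 59.6
```

{"op": "play_rows", "data": {"deltas": [{"tx": -0.001,"ty": 0,"tz": 0,"rx": 0,"ry": 0,"rz": 0,"claw": 1},{"tx": 0,"ty": 0,"tz": 0,"rx": 0,"ry": 0,"rz": 0,"claw": 1},{"tx": 0,"ty": 0,"tz": 0,"rx": 0,"ry": 0,"rz": 0,"claw": 1}]}}

```text
clock: 13.0
tcp_pos: [502.8, 114.0, 42.0]
eef_rot: [[0.141, 0.99, 0.0], [0.99, -0.141, -0.0], [-0.0, 0.001, -1.0]]
contact_force: [0.0, -6.5, -0.0]
grip_width: 26.2
finger_force: 59.6
```

{"op": "play_rows", "data": {"deltas": [{"tx": -0.001,"ty": 0,"tz": 0,"rx": 0,"ry": 0,"rz": 0,"claw": 1},{"tx": 0,"ty": 0,"tz": 0,"rx": 0,"ry": 0,"rz": 0,"claw": 1},{"tx": 0,"ty": 0,"tz": 0,"rx": 0,"ry": 0,"rz": 0,"claw": 1}]}}

```text
clock: 13.25
tcp_pos: [502.7, 113.1, 42.0]
eef_rot: [[0.141, 0.99, 0.0], [0.99, -0.141, -0.0], [-0.0, 0.001, -1.0]]
contact_force: [-0.1, -6.0, -0.1]
grip_width: 26.3
finger_force: 59.6
```

{"op": "play_rows", "data": {"deltas": [{"tx": -0.001,"ty": 0,"tz": 0,"rx": 0,"ry": 0,"rz": 0,"claw": 1},{"tx": 0,"ty": 0,"tz": 0,"rx": 0,"ry": 0,"rz": 0,"claw": 1},{"tx": 0,"ty": 0,"tz": 0,"rx": 0,"ry": 0,"rz": 0,"claw": 1}]}}

```text
clock: 13.5
tcp_pos: [502.5, 112.2, 42.0]
eef_rot: [[0.141, 0.99, 0.0], [0.99, -0.141, -0.0], [-0.0, 0.0, -1.0]]
contact_force: [0.1, -6.2, -0.6]
grip_width: 26.6
finger_force: 59.6
```

{"op": "play_rows", "data": {"deltas": [{"tx": -0.001,"ty": 0,"tz": 0,"rx": 0,"ry": 0,"rz": 0,"claw": 1},{"tx": 0,"ty": 0,"tz": 0,"rx": 0,"ry": 0,"rz": 0,"claw": 1},{"tx": 0,"ty": 0,"tz": 0,"rx": 0,"ry": 0,"rz": 0,"claw": 1}]}}

```text
clock: 13.75
tcp_pos: [502.4, 111.3, 42.0]
eef_rot: [[0.141, 0.99, 0.001], [0.99, -0.141, -0.0], [-0.0, 0.001, -1.0]]
contact_force: [0.5, -5.6, -0.3]
grip_width: 26.4
finger_force: 59.6
```

{"op": "play_rows", "data": {"deltas": [{"tx": -0.001,"ty": 0,"tz": 0,"rx": 0,"ry": 0,"rz": 0,"claw": 1},{"tx": 0,"ty": 0,"tz": 0,"rx": 0,"ry": 0,"rz": 0,"claw": 1},{"tx": 0,"ty": 0,"tz": 0,"rx": 0,"ry": 0,"rz": 0,"claw": 1}]}}

```text
clock: 14.0
tcp_pos: [502.2, 110.4, 42.0]
eef_rot: [[0.141, 0.99, 0.0], [0.99, -0.141, -0.0], [-0.0, 0.0, -1.0]]
contact_force: [1.0, -4.6, -0.9]
grip_width: 26.2
finger_force: 59.7
```

{"op": "play_rows", "data": {"deltas": [{"tx": -0.001,"ty": 0.0003,"tz": 0,"rx": 0,"ry": 0,"rz": 0,"claw": 1},{"tx": 0,"ty": 0,"tz": 0,"rx": 0,"ry": 0,"rz": 0,"claw": 1},{"tx": 0,"ty": 0,"tz": 0,"rx": 0,"ry": 0,"rz": 0,"claw": 1}]}}

```text
clock: 14.25
tcp_pos: [502.2, 109.6, 41.9]
eef_rot: [[0.141, 0.99, -0.0], [0.99, -0.141, -0.0], [-0.0, -0.0, -1.0]]
contact_force: [0.3, -4.0, -0.5]
grip_width: 26.0
finger_force: 59.7
```

{"op": "play_rows", "data": {"deltas": [{"tx": -0.0007,"ty": 0,"tz": 0,"rx": 0,"ry": 0,"rz": 0,"claw": 1},{"tx": 0,"ty": 0,"tz": 0,"rx": 0,"ry": 0,"rz": 0,"claw": 1},{"tx": 0,"ty": 0,"tz": 0,"rx": 0,"ry": 0,"rz": 0,"claw": 1}]}}

```text
clock: 14.5
tcp_pos: [502.1, 108.8, 41.9]
eef_rot: [[0.141, 0.99, 0.0], [0.99, -0.141, -0.0], [-0.0, 0.0, -1.0]]
contact_force: [-0.1, -3.3, -0.7]
grip_width: 26.4
finger_force: 59.7
```

{"op": "play_rows", "data": {"deltas": [{"tx": -0.0005,"ty": 0,"tz": 0,"rx": 0,"ry": 0,"rz": 0,"claw": 1},{"tx": 0,"ty": 0,"tz": 0,"rx": 0,"ry": 0,"rz": 0,"claw": 1},{"tx": 0,"ty": 0,"tz": 0,"rx": 0,"ry": 0,"rz": 0,"claw": 1}]}}

```text
clock: 14.75
tcp_pos: [502.1, 108.4, 41.9]
eef_rot: [[0.14, 0.99, 0.0], [0.99, -0.14, -0.0], [-0.0, 0.0, -1.0]]
contact_force: [0.7, -3.9, -0.5]
grip_width: 26.9
finger_force: 59.7
```

{"op": "play_rows", "data": {"deltas": [{"tx": -0.0005,"ty": 0,"tz": 0,"rx": 0,"ry": 0,"rz": 0,"claw": 1},{"tx": 0,"ty": 0,"tz": 0,"rx": 0,"ry": 0,"rz": 0,"claw": 1},{"tx": 0,"ty": 0,"tz": 0,"rx": 0,"ry": 0,"rz": 0,"claw": 1}]}}

```text
clock: 15.0
tcp_pos: [502.0, 108.3, 41.9]
eef_rot: [[0.14, 0.99, 0.0], [0.99, -0.14, 0.0], [0.0, 0.0, -1.0]]
contact_force: [1.5, 1.6, -1.0]
grip_width: 26.9
finger_force: 59.6
```

{"op": "play_rows", "data": {"deltas": [{"tx": -0.0005,"ty": 0,"tz": 0,"rx": 0,"ry": 0,"rz": 0,"claw": 1},{"tx": 0,"ty": 0,"tz": 0,"rx": 0,"ry": 0,"rz": 0,"claw": 1},{"tx": 0,"ty": 0,"tz": 0,"rx": 0,"ry": 0,"rz": 0,"claw": 1}]}}

```text
clock: 15.25
tcp_pos: [502.0, 108.3, 41.9]
eef_rot: [[0.14, 0.99, 0.0], [0.99, -0.14, 0.001], [0.001, 0.0, -1.0]]
contact_force: [2.6, 5.7, -3.0]
grip_width: 26.3
finger_force: 59.5
```

Run:
```python
from h import *
np.set_printoptions(precision=2,suppress=True)
F=[]
for i in range(4):
    S=imaging.capture('scene'); s=manip.get_state(); F.append(s['contact_force'])
print(s['clock'],s['tcp_pos'],np.mean(F,0),s['moment'])
T=imaging.capture('top')[:,:,::-1]
S=S[:,:,::-1]; cv2.imwrite('pics/c4.png',np.hstack([cv2.resize(S[145:235,335:425],(400,400),interpolation=2),cv2.resize(T[165:255,140:230],(400,400),interpolation=2)]))
```

```text
15.45 [502.03 108.31  41.93] [ 2.08  5.18 -2.23] [ 1.23 -0.35 -0.09]
```

View pics/c4.png

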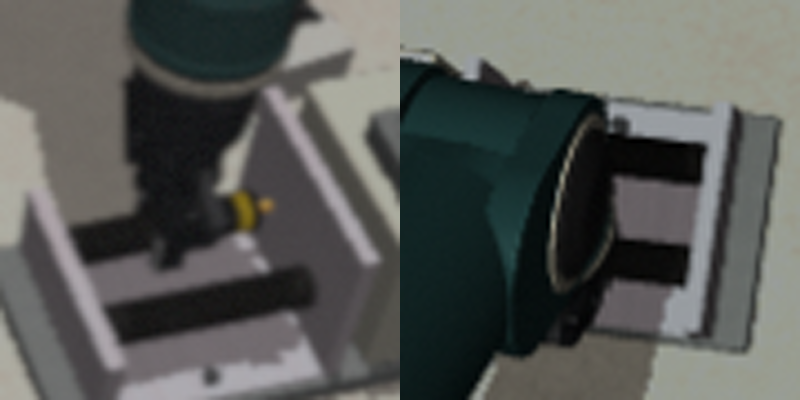

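{"op": "play_rows", "data": {"deltas": [{"tx": 0.0005,"ty": 0,"tz": 0,"rx": 0,"ry": 0,"rz": 0,"claw": 1},{"tx": 0,"ty": 0,"tz": 0,"rx": 0,"ry": 0,"rz": 0,"claw": 1},{"tx": 0,"ty": 0,"tz": 0,"rx": 0,"ry": 0,"rz": 0,"claw": 1}], "grip_force": 20}}

```text
clock: 15.75
tcp_pos: [502.0, 108.3, 41.9]
eef_rot: [[0.14, 0.99, 0.0], [0.99, -0.14, 0.0], [0.0, 0.0, -1.0]]
contact_force: [1.8, 4.8, -2.7]
grip_width: 26.2
finger_force: 59.5
```

{"op": "play_rows", "data": {"deltas": [{"tx": 0,"ty": 0,"tz": 0,"rx": 0,"ry": 0,"rz": 0,"claw": 0.6},{"tx": 0,"ty": 0,"tz": 0,"rx": 0,"ry": 0,"rz": 0,"claw": 0.5},{"tx": 0,"ty": 0,"tz": 0,"rx": 0,"ry": 0,"rz": 0,"claw": 0.42},{"tx": 0,"ty": 0,"tz": 0,"rx": 0,"ry": 0,"rz": 0,"claw": 0.42},{"tx": 0,"ty": 0,"tz": 0,"rx": 0,"ry": 0,"rz": 0,"claw": 0.42}]}}

```text
clock: 16.17
tcp_pos: [501.9, 107.7, 41.9]
eef_rot: [[0.141, 0.99, -0.0], [0.99, -0.141, -0.0], [-0.0, -0.0, -1.0]]
contact_force: [0.5, 0.8, 0.6]
grip_width: 49.4
finger_force: 0.0
```

{"op": "play_rows", "data": {"deltas": [{"tx": 0,"ty": 0,"tz": -0.008,"rx": 0,"ry": 0,"rz": 0,"claw": 0.42},{"tx": 0,"ty": 0,"tz": -0.015,"rx": 0,"ry": 0,"rz": 0,"claw": 0.42},{"tx": 0,"ty": 0,"tz": -0.025,"rx": 0,"ry": 0,"rz": 0,"claw": 0.42},{"tx": 0,"ty": 0,"tz": -0.03,"rx": 0,"ry": 0,"rz": 0,"claw": 0.42},{"tx": 0,"ty": 0,"tz": -0.03,"rx": 0,"ry": 0,"rz": 0,"claw": 0.5},{"tx": 0,"ty": 0,"tz": -0.03,"rx": 0,"ry": 0,"rz": 0,"claw": 0.7},{"tx": 0,"ty": 0,"tz": -0.03,"rx": 0,"ry": 0,"rz": 0,"claw": 1},{"tx": 0,"ty": -0.01,"tz": -0.022,"rx": 0,"ry": 0,"rz": 0,"claw": 1},{"tx": 0,"ty": -0.0105,"tz": 0,"rx": 0,"ry": 0,"rz": 0,"claw": 1}]}}

```text
clock: 16.92
tcp_pos: [483.2, 110.4, 236.0]
eef_rot: [[0.142, 0.99, 0.005], [0.99, -0.142, 0.002], [0.003, 0.004, -1.0]]
contact_force: [-0.1, -0.3, -0.2]
grip_width: 0.2
finger_force: 0.0
```

Run:
```python
from h import *
np.set_printoptions(precision=2,suppress=True)
T=snap('top','t5.png');S=snap('scene','s5.png');s=manip.get_state();print(s['clock'],s['tcp_pos'],s['contact_force'],s['grip_width'])
cv2.imwrite('pics/c5.png',np.hstack([cv2.resize(S[145:235,345:435],(400,400),interpolation=2),cv2.resize(T[165:255,110:230],(400,300),interpolation=2).copy() if 0 else cv2.resize(T[165:255,140:230],(400,400),interpolation=2)]))
```

```text
17.0167 [480.78 111.11 232.65] [ 0.47  0.4  -0.45] -0.3366029176009359
```

View pics/c5.png

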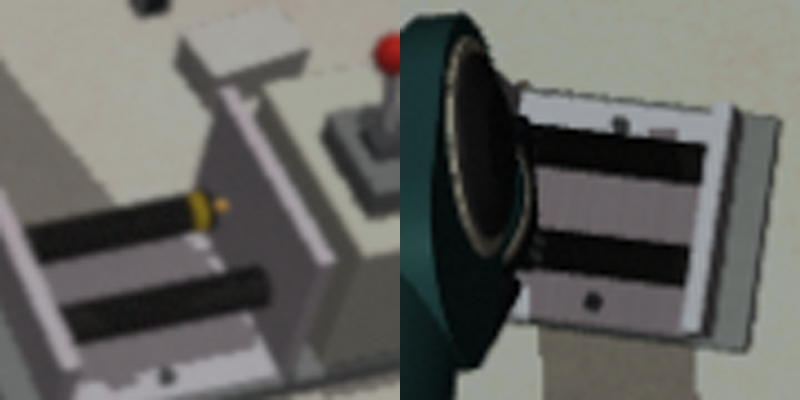

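{"op": "play_rows", "data": {"deltas": [{"tx": 0.0287,"ty": 0,"tz": 0,"rx": 0,"ry": 0,"rz": 0,"claw": 1},{"tx": 0.0287,"ty": 0,"tz": 0,"rx": 0,"ry": 0,"rz": 0,"claw": 1},{"tx": 0.0287,"ty": 0,"tz": 0,"rx": 0,"ry": 0,"rz": 0,"claw": 1},{"tx": 0.0287,"ty": 0,"tz": 0,"rx": 0,"ry": 0,"rz": 0,"claw": 1},{"tx": 0.0287,"ty": 0,"tz": 0,"rx": 0,"ry": 0,"rz": 0,"claw": 1},{"tx": 0,"ty": 0,"tz": 0.015,"rx": 0,"ry": 0,"rz": 0,"claw": 1},{"tx": 0,"ty": 0,"tz": 0.015,"rx": 0,"ry": 0,"rz": 0,"claw": 1},{"tx": 0,"ty": 0,"tz": 0.008,"rx": 0,"ry": 0,"rz": 0,"claw": 1},{"tx": 0,"ty": 0,"tz": 0,"rx": 0,"ry": 0,"rz": 0,"claw": 1}]}}

```text
clock: 17.77
tcp_pos: [501.1, 252.0, 191.8]
eef_rot: [[0.141, 0.99, -0.003], [0.99, -0.141, -0.003], [-0.003, -0.002, -1.0]]
contact_force: [-0.4, 0.0, -0.2]
grip_width: 0.1
finger_force: 0.0
```

Run:
```python
from h import *
np.set_printoptions(precision=2,suppress=True)
S=snap('scene','s6.png');s=manip.get_state();print(s['clock'],s['tcp_pos'],s['contact_force'],s['moment'])
cv2.imwrite('pics/c6.png',cv2.resize(S[110:220,365:485],(600,550),interpolation=2))
```

```text
17.8167 [501.63 252.13 193.07] [-0.98  0.64  0.49] [ 0.   -0.02  0.07]
```

View pics/c6.png

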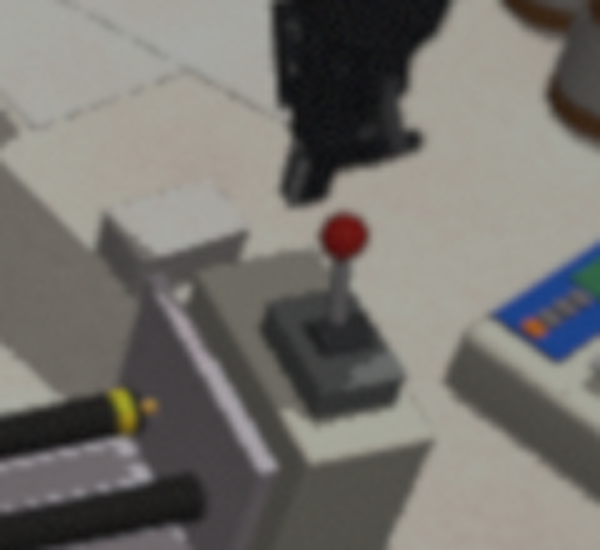

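{"op": "play_rows", "data": {"deltas": [{"tx": 0.003,"ty": 0.005,"tz": 0,"rx": 0,"ry": 0,"rz": 0,"claw": 1},{"tx": 0,"ty": 0.005,"tz": 0,"rx": 0,"ry": 0,"rz": 0,"claw": 1},{"tx": 0,"ty": 0.005,"tz": 0,"rx": 0,"ry": 0,"rz": 0,"claw": 1},{"tx": 0,"ty": 0.005,"tz": 0,"rx": 0,"ry": 0,"rz": 0,"claw": 1},{"tx": 0,"ty": 0.005,"tz": 0,"rx": 0,"ry": 0,"rz": 0,"claw": 1},{"tx": 0,"ty": 0.005,"tz": 0,"rx": 0,"ry": 0,"rz": 0,"claw": 1}]}}

```text
clock: 18.32
tcp_pos: [532.5, 251.5, 194.1]
eef_rot: [[0.141, 0.99, -0.0], [0.99, -0.141, 0.0], [0.0, -0.0, -1.0]]
contact_force: [-2.5, 0.5, 1.8]
grip_width: 0.2
finger_force: 1.0
```

{"op": "play_rows", "data": {"deltas": [{"tx": 0,"ty": 0.005,"tz": 0,"rx": 0,"ry": 0,"rz": 0,"claw": 1},{"tx": 0,"ty": 0.005,"tz": 0,"rx": 0,"ry": 0,"rz": 0,"claw": 1},{"tx": 0,"ty": 0.005,"tz": 0,"rx": 0,"ry": 0,"rz": 0,"claw": 1},{"tx": 0,"ty": 0.005,"tz": 0,"rx": 0,"ry": 0,"rz": 0,"claw": 1},{"tx": 0,"ty": 0.005,"tz": 0,"rx": 0,"ry": 0,"rz": 0,"claw": 1}]}}

```text
clock: 18.73
tcp_pos: [557.3, 247.9, 193.9]
eef_rot: [[0.141, 0.99, 0.0], [0.99, -0.141, -0.0], [-0.0, 0.0, -1.0]]
contact_force: [-0.5, 1.2, 1.4]
grip_width: -0.2
finger_force: 0.6
```

Run:
```python
from h import *
np.set_printoptions(precision=2,suppress=True)
T=snap('top','t7.png');S=snap('scene','s7.png');s=manip.get_state();print(s['clock'],s['tcp_pos'],s['contact_force'],s['moment'])
cv2.imwrite('pics/c7.png',np.hstack([cv2.resize(S[110:210,365:485],(480,400),interpolation=2),cv2.resize(T[150:250,90:170],(320,400),interpolation=2)]))
```

```text
18.8333 [557.49 247.67 193.8 ] [ 0.11  0.83 -0.2 ] [ 0.03  0.05 -0.  ]
```

View pics/c7.png

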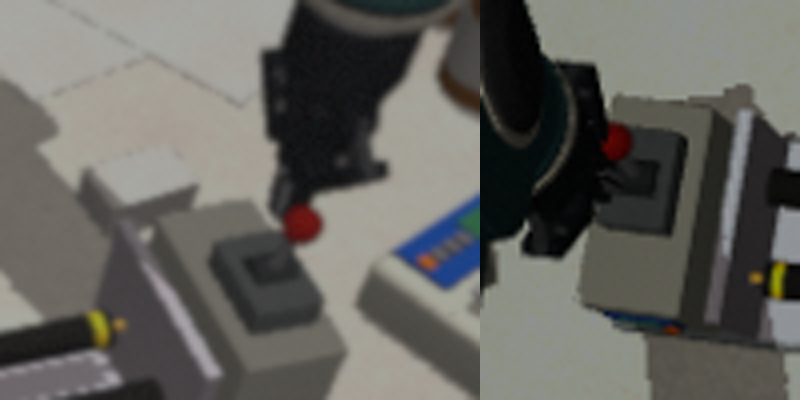

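{"op": "play_rows", "data": {"deltas": [{"tx": 0,"ty": 0.003,"tz": 0,"rx": 0,"ry": 0,"rz": 0,"claw": 1},{"tx": 0,"ty": 0.002,"tz": 0,"rx": 0,"ry": 0,"rz": 0,"claw": 1},{"tx": 0,"ty": 0,"tz": 0,"rx": 0,"ry": 0,"rz": 0,"claw": 1}]}}

```text
clock: 19.08
tcp_pos: [561.9, 247.3, 193.8]
eef_rot: [[0.141, 0.99, 0.0], [0.99, -0.141, -0.0], [-0.0, 0.0, -1.0]]
contact_force: [-0.3, -0.1, -0.2]
grip_width: -0.4
finger_force: 0.0
```

{"op": "play_rows", "data": {"deltas": [{"tx": 0,"ty": 0.002,"tz": 0,"rx": 0,"ry": 0,"rz": 0,"claw": 1},{"tx": 0,"ty": 0.001,"tz": 0,"rx": 0,"ry": 0,"rz": 0,"claw": 1},{"tx": 0,"ty": 0,"tz": 0,"rx": 0,"ry": 0,"rz": 0,"claw": 1}]}}

```text
clock: 19.33
tcp_pos: [564.8, 246.9, 193.9]
eef_rot: [[0.141, 0.99, 0.0], [0.99, -0.141, -0.0], [-0.0, 0.0, -1.0]]
contact_force: [-0.8, 0.1, -0.8]
grip_width: 0.1
finger_force: 0.2
```

```bash
cat > ball.py <<'E'
from h import *
np.set_printoptions(precision=2,suppress=True)
c=[]
for n in('top','scene'):
    im=imaging.capture(n)[:,:,::-1]; h=cv2.cvtColor(im,cv2.COLOR_BGR2HSV)
    m=cv2.inRange(h,(0,150,60),(8,255,255))|cv2.inRange(h,(172,150,60),(180,255,255))
    k,l,st,ce=cv2.connectedComponentsWithStats(m); t=(125,190) if n=='top' else (438,165)
    i=1+np.argmin(np.hypot(*(ce[1:]-t).T)+100*(st[1:,4]<8)); c.append(ce[i]); print(n,ce[i],st[i])
p,g=tri('top',c[0],'scene',c[1]); p[0]+=1.9
r=p[:2]-[570.4,104.3]; mx=r@[.99,-.1406]+34
print('ball',p,g,'mx',mx,'lean',np.arcsin(np.clip((mx-15)/60,-1,1)))
s=manip.get_state();print(s['clock'],s['tcp_pos'],s['contact_force'])
E
python3 ball.py
```

```text
top [123.78 182.22] [121 178   6   9  37]
scene [440.8  167.83] [437 164   9   9  59]
ball [591.17 238.44 205.29] 1.8568570980271752 mx 35.70083307133453 lean 0.3522535778951405
19.4333 [564.73 246.98 193.94] [ 0.05 -0.36  0.72]
```

{"op": "play_rows", "data": {"deltas": [{"tx": 0,"ty": 0.002,"tz": 0,"rx": 0,"ry": 0,"rz": 0,"claw": 1},{"tx": 0,"ty": 0.001,"tz": 0,"rx": 0,"ry": 0,"rz": 0,"claw": 1},{"tx": 0,"ty": 0,"tz": 0,"rx": 0,"ry": 0,"rz": 0,"claw": 1}]}}

```text
clock: 19.68
tcp_pos: [567.8, 246.5, 193.9]
eef_rot: [[0.141, 0.99, 0.0], [0.99, -0.141, -0.0], [-0.0, 0.0, -1.0]]
contact_force: [-1.0, -0.2, -0.4]
grip_width: -0.3
finger_force: 0.3
```

{"op": "play_rows", "data": {"deltas": [{"tx": 0,"ty": 0.002,"tz": 0,"rx": 0,"ry": 0,"rz": 0,"claw": 1},{"tx": 0,"ty": 0,"tz": 0,"rx": 0,"ry": 0,"rz": 0,"claw": 1},{"tx": 0,"ty": 0,"tz": 0,"rx": 0,"ry": 0,"rz": 0,"claw": 1}]}}

```text
clock: 19.93
tcp_pos: [569.8, 246.2, 193.9]
eef_rot: [[0.141, 0.99, 0.0], [0.99, -0.141, -0.0], [-0.0, 0.0, -1.0]]
contact_force: [-0.4, -0.0, 0.4]
grip_width: -0.1
finger_force: 0.1
```

{"op": "play_rows", "data": {"deltas": [{"tx": 0,"ty": 0.001,"tz": 0,"rx": 0,"ry": 0,"rz": 0,"claw": 1},{"tx": 0,"ty": 0,"tz": 0,"rx": 0,"ry": 0,"rz": 0,"claw": 1},{"tx": 0,"ty": 0,"tz": 0,"rx": 0,"ry": 0,"rz": 0,"claw": 1}]}}

```text
clock: 20.18
tcp_pos: [570.6, 246.1, 193.9]
eef_rot: [[0.141, 0.99, 0.0], [0.99, -0.141, -0.0], [-0.0, 0.0, -1.0]]
contact_force: [-1.3, -0.6, -1.2]
grip_width: 0.3
finger_force: 0.3
```

```bash
python3 ball.py
```

```text
top [124.63 179.98] [122 176   6   9  41]
scene [441.51 170.08] [438 166   9   9  61]
ball [597.46 236.84 203.68] 1.993629478940316 mx 42.15443942796411 lean 0.46964975521738495
20.2833 [570.63 246.09 193.93] [-0.82  0.67 -0.33]
```

Close to the end; feeling for the stop in 1 mm steps.

{"op": "play_rows", "data": {"deltas": [{"tx": 0,"ty": 0.001,"tz": 0,"rx": 0,"ry": 0,"rz": 0,"claw": 1},{"tx": 0,"ty": 0,"tz": 0,"rx": 0,"ry": 0,"rz": 0,"claw": 1},{"tx": 0,"ty": 0,"tz": 0,"rx": 0,"ry": 0,"rz": 0,"claw": 1}]}}

```text
clock: 20.53
tcp_pos: [571.6, 246.0, 193.9]
eef_rot: [[0.141, 0.99, 0.0], [0.99, -0.141, -0.0], [-0.0, 0.0, -1.0]]
contact_force: [-0.4, 0.9, -0.7]
grip_width: 0.2
finger_force: 0.4
```

{"op": "play_rows", "data": {"deltas": [{"tx": 0,"ty": 0.001,"tz": 0,"rx": 0,"ry": 0,"rz": 0,"claw": 1},{"tx": 0,"ty": 0,"tz": 0,"rx": 0,"ry": 0,"rz": 0,"claw": 1},{"tx": 0,"ty": 0,"tz": 0,"rx": 0,"ry": 0,"rz": 0,"claw": 1}]}}

```text
clock: 20.78
tcp_pos: [572.6, 245.8, 193.9]
eef_rot: [[0.14, 0.99, 0.0], [0.99, -0.14, -0.0], [-0.0, 0.0, -1.0]]
contact_force: [-0.8, 0.6, -0.3]
grip_width: -0.1
finger_force: 0.4
```

{"op": "play_rows", "data": {"deltas": [{"tx": 0,"ty": 0.001,"tz": 0,"rx": 0,"ry": 0,"rz": 0,"claw": 1},{"tx": 0,"ty": 0,"tz": 0,"rx": 0,"ry": 0,"rz": 0,"claw": 1},{"tx": 0,"ty": 0,"tz": 0,"rx": 0,"ry": 0,"rz": 0,"claw": 1}]}}

```text
clock: 21.03
tcp_pos: [573.3, 245.7, 193.8]
eef_rot: [[0.14, 0.99, -0.001], [0.99, -0.14, -0.0], [-0.0, -0.001, -1.0]]
contact_force: [-4.9, 1.0, 1.2]
grip_width: 0.2
finger_force: 2.4
```

```bash
python3 ball.py
```

```text
top [124.72 179.44] [122 176   6   8  36]
scene [441.93 171.03] [438 167   9   9  60]
ball [599.35 237.37 201.77] 1.8661703529613156 mx 43.95446646377135 lean 0.5035916866570854
21.1333 [573.3  245.75 193.77] [-5.19  0.2   0.21]
```

{"op": "play_rows", "data": {"deltas": [{"tx": 0,"ty": 0.0005,"tz": 0,"rx": 0,"ry": 0,"rz": 0,"claw": 1},{"tx": 0,"ty": 0,"tz": 0,"rx": 0,"ry": 0,"rz": 0,"claw": 1}]}}

```text
clock: 21.3
tcp_pos: [573.5, 245.7, 193.7]
eef_rot: [[0.14, 0.99, -0.001], [0.99, -0.14, -0.0], [-0.0, -0.001, -1.0]]
contact_force: [-7.9, 0.9, 1.7]
grip_width: -0.2
finger_force: 4.0
```

{"op": "play_rows", "data": {"deltas": [{"tx": 0,"ty": -0.005,"tz": 0,"rx": 0,"ry": 0,"rz": 0,"claw": 1},{"tx": 0,"ty": -0.015,"tz": 0,"rx": 0,"ry": 0,"rz": 0,"claw": 1},{"tx": 0,"ty": -0.03,"tz": -0.01,"rx": 0,"ry": 0,"rz": 0,"claw": 1},{"tx": 0,"ty": -0.035,"tz": -0.03,"rx": 0,"ry": 0,"rz": 0,"claw": 1},{"tx": 0.02,"ty": -0.035,"tz": -0.03,"rx": 0,"ry": 0,"rz": 0,"claw": 1},{"tx": 0.035,"ty": -0.02,"tz": 0,"rx": 0,"ry": 0,"rz": 0,"claw": 1},{"tx": 0.035,"ty": -0.02,"tz": 0,"rx": 0,"ry": 0,"rz": 0,"claw": 1},{"tx": 0.035,"ty": 0,"tz": 0,"rx": 0,"ry": 0,"rz": 0,"claw": 1},{"tx": 0.02,"ty": 0,"tz": 0,"rx": 0,"ry": 0,"rz": 0,"claw": 1},{"tx": 0,"ty": 0,"tz": 0,"rx": 0,"ry": 0,"rz": 0,"claw": 1}]}}

```text
clock: 22.13
tcp_pos: [443.8, 411.6, 255.5]
eef_rot: [[0.135, 0.991, 0.001], [0.991, -0.135, 0.001], [0.001, 0.001, -1.0]]
contact_force: [0.4, -0.4, 0.0]
grip_width: 0.1
finger_force: 0.0
```

```bash
python3 ball.py
python3 - <<'E'
from meas import *
T=snap('top','t9.png');S=snap('scene','s9.png')
for nm,s in(('fit',((365,216.5),(400,209.5))),('spare',((348,200),(382,192.5)))):
    a=cl(S,*s,6,60);print(nm,a)
cv2.imwrite('pics/c9.png',np.hstack([cv2.resize(S[130:240,325:470],(480,364),interpolation=2),cv2.resize(T[150:264,110:210],(320,364),interpolation=2)]))
E
```

```text
top [124.05 179.77] [120 176   9   9  64]
scene [442.27 171.28] [438 167  10   9  64]
ball [598.92 239.71 199.57] 2.3323975570631723 mx 43.19349854273903 lean 0.48916802033563317
22.2333 [445.   407.17 255.74] [-0.07 -0.39 -0.16]
fit (array([365.116, 217.081]), array([400.007, 209.536]), np.float64(8.25), np.float64(0.2026142025661197))
spare (array([348.109, 200.495]), array([382.282, 193.778]), np.float64(7.5), np.float64(0.3714823942644109))
```

View pics/c9.png

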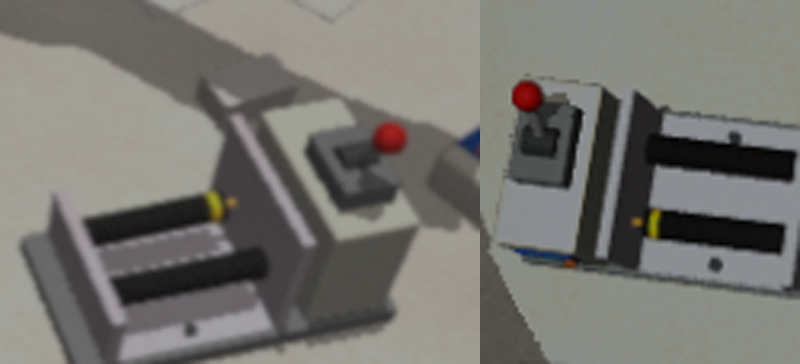

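The picture shows the roller lying level and parallel between the walls, and the ball over to the far side. I'm handing the job in.

```bash
python3 -c "
from plant import manip
print(manip.close_job())"
```

```text
the job is handed in; nothing more can be done
None
```

The roller is back in the front place with both pins in their recesses, going by the forces, travel and pictures. After that I pushed the red lever over to its end stop, and I handed the job in at about 22 s.

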